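# Clamp a sole plate in the drilling fixture

### The arm

A 6-joint arm with a two-finger parallel gripper is mounted at the origin on the work surface. World frame = base frame: x ahead of the robot, y to its left, z up, the work surface at z = 0. Lengths are in m, angles in rad, forces in N, time in s.
With the tool pointing down it reaches from about 0.35 to 0.725 m from the base axis. Payload 4.3 kg.
Tool frame: the origin (TCP) lies on the centre line of the jaws, within the pads' length; the fingertips stand ctrl.tip_reach ahead of it and the grasp point (between the pads) lies 5 mm behind it (ctrl.tip_reach is the distance from the TCP to the fingertips, in m); z points along the fingers, y is the direction in which the jaws open and shut (so a half turn about z gives the same grasp; the last joint's range is limited). The gripper opens to 85 mm and grips with 20 to 120 N. Pads are 22 mm wide; open, the fingers measure 114 mm over their backs; the gripper's body (76 mm by 85 mm) begins 54 mm behind the grasp point. The pads swing forward as they close: fully open they stand 13 mm farther back than shut.
Start: joints at [1.041, 0.377, 0.081, 1.274, 0, 1.46], TCP at [0.234, 0.525, 0.245] pointing down, gripper open.
Joint ranges: [-2.72, 2.72], [-0.84, 1.66], [-1.02, 1.22], [-1.77, 2.12], [-1.37, 1.28], [-3.14, 3.14]. Speed limits (rad/s): [2.57, 2.57, 3.14, 3.14, 3.14, 3.14].

### API

Orientations are given as [roll, pitch, yaw] about the fixed x, y, z axes, in that order (R = Rz(yaw) Ry(pitch) Rx(roll)).
In Python, from workcell import monitor, optics, workorder, ctrl gives the robot as it stands. The module is installed in compiled form; this text tells all that it offers.
- The arm moves only by the tool send_rows, never from a script. Its argument "moves" is one flat list of numbers, 7 for each row, row after row: the shift along the tool's x, y, z in units of 25 mm (1.0 is 25 mm), then the turn, a rotation vector about the tool's x, y, z in degrees, then the finger opening in mm, from 0 to 85.4. A call has 1 to 10 rows; each row is the pose to reach, as a shift and turn from the pose commanded when the call began, along the tool's axes at that moment; what a row does not reach only later rows make up. A row lasts 1/10 s, in which the tool goes at most 50 mm and 8.59 degrees, less where a joint would pass 70% of its speed; a pose out of reach is approached as far as the arm can. A call with a gripper value outside its range is refused whole. The fingers move at their own pace and stop on an object; the grip force is fixed at half the most. Time passes only in rows, so rows that repeat a pose let the fingers close. It gives the time, the measured TCP pose, the force and the opening at its end, in the units of the state.
- monitor.get_state(): the state, without advancing time (a new reading comes with each control period).
- optics.read_camera(name): name is "side" or "top"; returns a dict with "color" (480x640x3 uint8, red, green, blue), "z_map" (480x640 float32, m along the optical axis (not along the pixel's ray), 0 where there is no reading), "fx", "fy", "cx", "cy" (pixels), "cam_to_world" (4x4, takes a point from camera to world coordinates). Camera axes: x right, y up, looking along -z (the intrinsics and any distortion apply to the point x, -y, -z); pixel columns grow to the right and rows downward; lengths in m; the calibration is good to about 2 mm. A picture is of the moment at which its call begins.
- workorder.sign_off(): hands the job in, once; it reports no verdict.
The state is a dict: "time": time; "qpos": joint angles; "dq": joint speeds; "effort": joint torques, N m; "tcp_pos": TCP position; "eef_rot": TCP orientation; "ft_force": force on the tool from outside, world axes, zero at the start; "moment": the same for the moment, N m; "width": finger opening in m.
Only numpy, scipy, OpenCV 4.12 (cv2) and the standard library are available. Lean on these libraries where they do the work, as an engineer would, in place of code of your own. Each camera call takes 0.05 s, during which the arm holds its last target.

### The job

Clamp the orange sole plate in the drilling fixture. Find out how the fixture's toggle clamp has been left and swing it fully open if it is not; take the orange plate out of the rack, lay it flat on the green cutting mat, dark tread side down, and let go, then take it again across its waist and set it fully down between the nest's pins, tread down, toe away from the clamp. Swing the clamp handle back down to its stop so that the rubber tip holds the plate, let go, and leave the other plates and everything else on the bench where they are.

Things in the scene. Friction and masses are not known exactly. Their poses are not given: they have to be found in the camera images.
- sole_waist (a point): Orange rigid sole plate, 170 long, 13 thick, 140 g; forefoot 64, waist 44, heel 48 wide. Point: middle of the waist, half-way up. x to the toe (toe 92.5 ahead, heel end 77.5 behind), y to the inner edge (29 away at heel and forefoot, 22 at the waist; outer edge 22 at the waist, 35 at the forefoot), z from the dark tread to the orange top. Starts on its inner edge in a rack slot: y down.
- sole_toe (a point): The same orange plate: point at its toe end, half-way up, 92.5 ahead of sole_waist along the plate's x. Same axes.
- fixture: Fixed aluminium drilling fixture, base 310 x 110 x 12. Origin on the bench under the nest; x to the nest's toe end, the clamp stands behind the heel end, z up. Nest: grey bed 32 wide (50 under the forefoot), top at z 28; eight pins, 10 dia, with bullet noses, tops at z 53, leave the plate 2 mm all round and none stands beside its waist. Clamp on a block from x -193 to -108.
- nest (a point): Where sole_waist must be when the plate lies home in the nest: fixture x -7.5, y 0, z 34.5 (plate's underside on the bed at z 28). Same axes as the fixture; the plate's axes must match them. With the clamp fully open its steel arm stands upright behind the heel end, top 140 above the bench, clear of the nest; partly open it blocks the heel end.
- nest_toe (a point): Where sole_toe must be when the plate lies home in the nest: fixture x 85, y 0, z 34.5.
- clamp_pivot (a point): Axis of the clamp handle, along fixture y, at fixture x -150, z 79. Handle 126 long from here, round blue grip 18 thick over the last 60. Joint clamp_handle, NOT reported, starts anywhere: 0 clamped = handle level, pointing to -x; 1.45 open = handle upright against its stop. It stays where left; some 5 N at the grip moves it, 8 N at the end of clamping. Feel or look for it.
- mat: Green cutting mat, fixed, 160 (x) x 230 (y), 3 thick. Origin at the centre of its underside.
- rack: Fixed wooden rack: board 190 x 205, 12 thick, origin under its centre. Three slots along x at y -70, 0, +70, each between four dowels 8 dia standing 40 above the board at x -52 and +40, 16 clear. Plates stand in them at about x 0, toe to +x, tread to -y, inner edge down, any colour in any slot. Between the dowels the waist's upper edge is free, 51 above the board.
- sole_white: Bystander, leave alone. White sole plate like the orange one, in the rack. Origin: middle of its tread face; x to toe, z to top face.
- sole_blue: Bystander, leave alone. Blue sole plate like the orange one, in the rack. Origin: middle of its tread face; x to toe, z to top face.
- last_a: Bystander, leave alone. Beige shoe last, 180 x 60 x 92 high, standing on its sole beyond the mat. Origin under its middle, x to the toe.
- last_b: Bystander, leave alone. Beige shoe last, 180 x 60 x 92 high, standing on its sole at the left. Origin under its middle, x to the toe.
- jug: Bystander, leave alone. Clear plastic measuring jug, 96 dia, 115 high, with a handle at its +y side. Origin under its centre.
- tape_roll: Bystander, leave alone. Pink roll of tape lying flat, 100 dia, 48 high. Origin under its centre.
- hammer: Bystander, leave alone. Hammer lying with its wooden handle, 220 long in all, under 40 high. Origin under its middle, head to +x.
- glue_jar: Bystander, leave alone. Cream jar with a black lid, 66 dia, 86 high, between fixture, mat and rack. Origin under its centre.
There are look-alikes about, which are no part of the job. There is more than one size of the part that bears sole_waist; the job needs the middle-sized.

How it is judged:
On the way, in this order (a step that is already met when the one before it is completed fails the run):
1. the orange plate lies flat on the cutting mat, tread down, and has been let go (angle between sole_waist's own z axis and vertical below 0.12 rad and horizontal distance between sole_waist and mat below 0.09 m and height (world z) of sole_waist below 0.016 m and contact force between the fingers and sole_orange below 0.05 N), for 0.2 s.
2. the orange plate lies home in the nest, tread down, toe away from the clamp (distance between sole_waist and nest below 0.006 m and distance between sole_toe and nest_toe below 0.008 m), for 0.2 s.
At the end, for the whole second after the job is handed in: The orange plate lies home in the nest (waist within 6 mm, toe within 8 mm of their places, level within 0.06 rad, still), the clamp handle is down within 0.05 rad of its stop and the rubber tip presses on the plate with over 1.5 N (all of step 2 and angle between sole_waist's own z axis and vertical below 0.06 rad and value of joint clamp_handle below 0.05 rad and contact force between clamp_tip_c0 and sole_orange above 1.5 N and linear speed of sole_orange below 0.01 m/s); the robot touches nothing.
It fails at once if another thing on the bench is shifted by more than 30 mm (distance of any of sole_white, sole_blue, last_a, last_b, jug, tape_roll, hammer, glue_jar from where it was at the start of the episode above 0.03 m).
It also fails if it takes over 72 s, if anything falls off the work surface, if the arm or the gripper's body presses on something with over 40 N, if the wrist force passes 120 N, or if a joint passes its speed limit or range.

## Working session

There is one attempt and no reset: what is moved stays moved. The work goes in short steps, Python scripts to look and compute and a tool call to move; the robot and the scene stay as the last step left them, time stands still between calls to the robot, and variables do not carry over. Pictures are saved under pics/ and viewed, and the job is handed in when it is done.

Besides the shell and the picture viewer there is one more tool, called after "Call:" by a JSON object that holds its "op" and its "data", one argument or row to a line. send_rows: Moves the arm, as the interface text tells. Its arguments: {"type":"object","properties":{"moves":{"type":"array","items":{"type":"number"}}},"required":["moves"]}

```bash
mkdir -p pics; ls
cat > h.py <<'E'
import numpy as np, cv2, pickle
from workcell import monitor, optics, workorder, ctrl
def shot(name,tag):
    d=optics.read_camera(name)
    cv2.imwrite(f'pics/{tag}.png',cv2.cvtColor(d['color'],cv2.COLOR_RGB2BGR))
    pickle.dump(d,open(f'pics/{tag}.pkl','wb')); return d
def load(tag): return pickle.load(open(f'pics/{tag}.pkl','rb'))
def w(d,u,v,z=None):
    if z is None: z=d['z_map'][int(round(v)),int(round(u))]
    p=np.array([(u-d['cx'])/d['fx']*z,-(v-d['cy'])/d['fy']*z,-z,1]); return (d['cam_to_world']@p)[:3]
def wz(d,u,v,h):
    # ray meets height h
    o=d['cam_to_world'][:3,3]; p=w(d,u,v,1.0); r=p-o; return o+r*(h-o[2])/r[2]
def crop(tag,x0,y0,x1,y1,s,out):
    im=cv2.imread(f'pics/{tag}.png')[y0:y1,x0:x1]
    cv2.imwrite(f'pics/{out}.png',cv2.resize(im,None,fx=s,fy=s,interpolation=cv2.INTER_CUBIC))
E
python3 - <<'E'
from h import *
print(monitor.get_state(), ctrl.tip_reach, dir(ctrl))
for n in('side','top'):
    d=shot(n,n+'0'); print(n,{k:d[k] for k in d if k not in('color','z_map')}, (d['z_map']==0).mean())
print(monitor.get_state()['time'])
E
```

```text
pics
{'time': 0.0, 'qpos': array([1.04070904e+00, 3.78070073e-01, 7.96145446e-02, 1.27441869e+00,
       3.32351815e-05, 1.46048136e+00]), 'dq': array([-0.00014298, -0.00088424,  0.00153578, -0.00095534, -0.00091061,
       -0.00018118]), 'effort': array([-1.77786289e-03, -4.63606095e+01,  2.69872123e+01,  2.06463772e-02,
       -2.74150252e-04, -2.51923026e-06]), 'tcp_pos': array([0.23401005, 0.52452634, 0.24435247]), 'eef_rot': array([-3.13953105e+00, -2.61791325e-04,  2.72182002e+00]), 'ft_force': array([ 0.34025814, -0.46271397,  0.13081563]), 'moment': array([-0.02991237,  0.01460205,  0.00223218]), 'width': 0.08529873838039737} 0.014 ['PlanningError', '__class__', '__delattr__', '__dict__', '__dir__', '__doc__', '__eq__', '__format__', '__ge__', '__getattribute__', '__getstate__', '__gt__', '__hash__', '__init__', '__init_subclass__', '__le__', '__lt__', '__module__', '__ne__', '__new__', '__reduce__', '__reduce_ex__', '__repr__', '__setattr__', '__sizeof__', '__str__', '__subclasshook__', '__weakref__', 'tip_reach']
side {'fx': 448.10235107533947, 'fy': 448.10235107533947, 'cx': 316.39148085802907, 'cy': 233.07111973642446, 'cam_to_world': array([[ 0.99710911,  0.06330952, -0.04201578,  0.47851508],
       [-0.07297447,  0.64384157, -0.76167103, -0.94033351],
       [-0.02116953,  0.76253521,  0.64660027,  0.92455673],
       [ 0.        ,  0.        ,  0.        ,  1.        ]])} 0.003958333333333334
top {'fx': 510.6328174067473, 'fy': 510.6328174067473, 'cx': 321.6921392394179, 'cy': 239.47063262092465, 'cam_to_world': array([[-0.01022216,  0.98299699, -0.18333692,  0.30984844],
       [-0.99992022, -0.01140911, -0.00542045,  0.01363601],
       [-0.00741999,  0.18326688,  0.98303519,  1.3063583 ],
       [ 0.        ,  0.        ,  0.        ,  1.        ]])} 0.003880208333333333
0.1
```

View pics/side0.png

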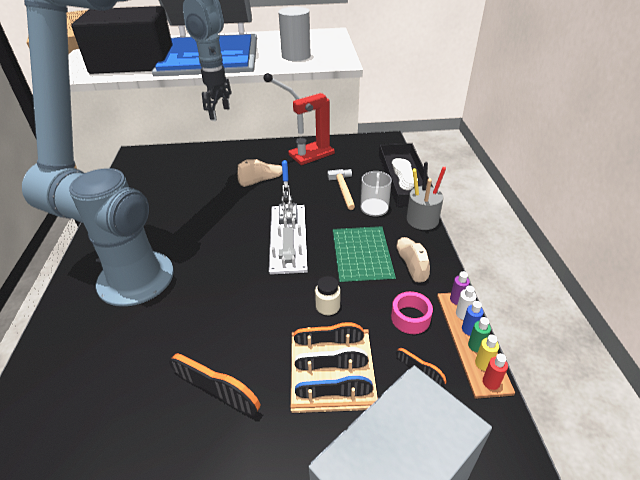

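View pics/top0.png

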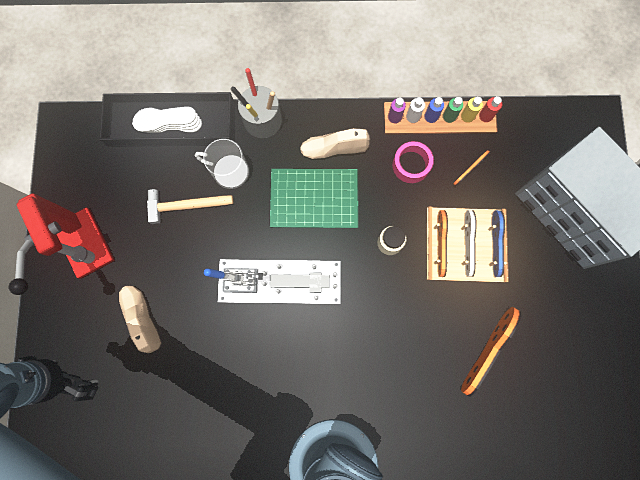

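Three orange candidates, by top-view pixel: the rack plate (443,243), a big one leaning or lying on the bench (490,350), and a small one (472,167). Only the one in the rack matches "takes it out of the rack" and the middle size. I'll confirm this with crops.

Run:
```python
from h import *
crop('top0',200,250,350,310,5,'t_fix'); crop('top0',420,200,515,290,6,'t_rack')
crop('side0',255,150,325,280,4.5,'s_fix'); crop('side0',280,315,385,415,6,'s_rack')
```

```text
(no output)
```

View pics/t_fix.png

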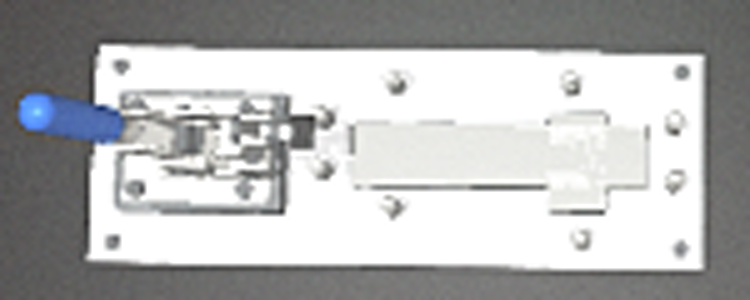

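View pics/s_fix.png

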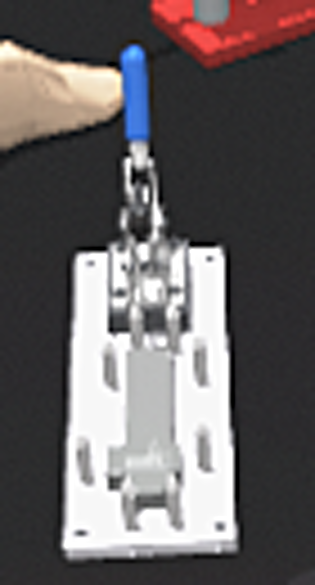

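View pics/t_rack.png

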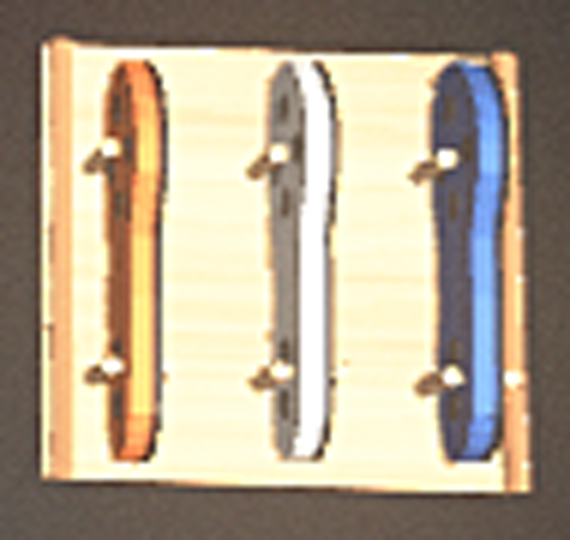

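View pics/s_rack.png

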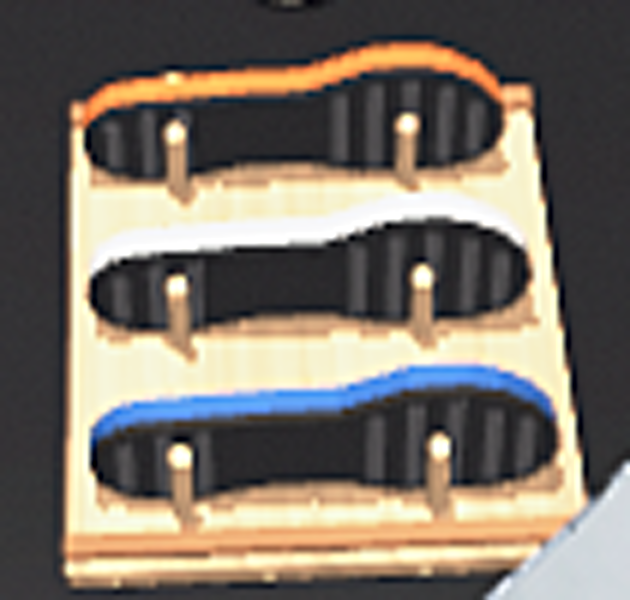

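Run:
```python
from h import *
np.set_printoptions(precision=4,suppress=True)
d=load('top0');s=load('side0')
print('fix corners top');
c=[wz(d,200+a/5-.4,250+b/5-.4,.012) for a,b in [(98,45),(705,55),(703,268),(88,262)]]
for p in c: print(p)
print('side corners'); 
for a,b in [(78,252),(222,248),(238,548),(66,553)]: print(wz(s,255+a/4.5-.4,150+b/4.5-.4,.012), )
print('mat top'); 
for u,v in [(271,169),(357,168.5),(358,227),(271,227)]: print(wz(d,u,v,.003), w(d,u,v))
print('rack corners top')
for a,b in [(42,40),(515,53),(528,492),(42,478)]: print(wz(d,420+a/6-.4,200+b/6-.4,.012))
# depth point clouds
def cloud(d):
    v,u=np.mgrid[0:480,0:640]; z=d['z_map']; P=np.stack([(u-d['cx'])/d['fx']*z,-(v-d['cy'])/d['fy']*z,-z,np.ones_like(z)],-1)@d['cam_to_world'].T
    return P[...,:3]
for n,D in(('top',d),('side',s)):
    P=cloud(D); C=D['color'].astype(int); hsv=cv2.cvtColor(D['color'],cv2.COLOR_RGB2HSV)
    blue=(hsv[...,0]>100)&(hsv[...,0]<125)&(hsv[...,1]>150)&(hsv[...,2]>80)
    m=blue.copy(); m[:]=False
    if n=='top': m[258:290,200:235]=1
    else: m[155:200,275:295]=1
    Q=P[m&blue&(D['z_map']>0)]; print(n,'handle',len(Q),Q[:, :].min(0),Q.max(0)); print(Q[::max(1,len(Q)//15)])
    org=(hsv[...,0]>5)&(hsv[...,0]<22)&(hsv[...,1]>150)&(hsv[...,2]>120)
    m[:]=False
    if n=='top': m[205:285,434:450]=1
    else: m[318:350,290:370]=1
    Q=P[m&org&(P[...,2]>.03)]; print(n,'orange',len(Q),Q.min(0),Q.max(0)); print(Q[np.argsort(Q[:,0])][::max(1,len(Q)//25)])
```

```text
fix corners top
[0.5044 0.2841 0.012 ]
[ 0.4957 -0.027   0.012 ]
[ 0.3874 -0.0242  0.012 ]
[0.3937 0.2862 0.012 ]
side corners
[0.3976 0.2938 0.012 ]
[0.5065 0.2878 0.012 ]
[ 0.5001 -0.032   0.012 ]
[ 0.3908 -0.0262  0.012 ]
mat top
[0.7457 0.1541 0.003 ] [0.7441 0.1536 0.0077]
[ 0.7442 -0.0752  0.003 ] [ 0.7453 -0.0754 -0.0004]
[ 0.5849 -0.0742  0.003 ] [ 0.5839 -0.0739  0.0075]
[0.5876 0.1528 0.003 ] [0.5878 0.1529 0.0018]
rack corners top
[ 0.6361 -0.2535  0.012 ]
[ 0.6278 -0.458   0.012 ]
[ 0.4373 -0.4489  0.012 ]
[ 0.4454 -0.2444  0.012 ]
top handle 40 [0.441  0.2473 0.1412] [0.4547 0.2799 0.1987]
[[0.4547 0.2774 0.1912]
 [0.4545 0.2727 0.1921]
 [0.4543 0.268  0.1937]
 [0.4522 0.2767 0.1935]
 [0.4523 0.2727 0.1921]
 [0.4522 0.2682 0.1925]
 [0.4498 0.2764 0.1947]
 [0.4498 0.2699 0.1943]
 [0.4502 0.2664 0.1904]
 [0.4547 0.2521 0.1528]
 [0.4471 0.2754 0.1987]
 [0.4478 0.266  0.192 ]
 [0.4454 0.2762 0.1951]
 [0.4454 0.272  0.1942]
 [0.4454 0.2677 0.1936]
 [0.4432 0.2762 0.1945]
 [0.4437 0.2728 0.1903]
 [0.4434 0.268  0.1923]
 [0.4412 0.2743 0.1929]
 [0.4411 0.2699 0.1932]]
top orang
[... 1257 characters left out ...]
 0.6201 -0.2687  0.9246]
[[ 0.4547 -0.2754  0.0447]
 [ 0.46   -0.2695  0.0517]
 [ 0.4674 -0.2711  0.0568]
 [ 0.4747 -0.2696  0.0579]
 [ 0.4815 -0.2791  0.0618]
 [ 0.4866 -0.2725  0.0602]
 [ 0.4939 -0.2713  0.0616]
 [ 0.5008 -0.2765  0.0638]
 [ 0.5077 -0.2784  0.0616]
 [ 0.5129 -0.2729  0.0615]
 [ 0.52   -0.2739  0.062 ]
 [ 0.5293 -0.2759  0.0596]
 [ 0.5361 -0.2804  0.0647]
 [ 0.5415 -0.2739  0.0633]
 [ 0.548  -0.2808  0.0676]
 [ 0.5531 -0.277   0.0659]
 [ 0.5603 -0.2769  0.0688]
 [ 0.5665 -0.284   0.0772]
 [ 0.5747 -0.2752  0.0724]
 [ 0.5809 -0.2821  0.0767]
 [ 0.5866 -0.2749  0.0744]
 [ 0.5925 -0.2844  0.0747]
 [ 0.5998 -0.2831  0.0721]
 [ 0.6054 -0.2781  0.0689]
 [ 0.613  -0.2779  0.0601]]
```

Run:
```python
from h import *
np.set_printoptions(precision=4,suppress=True)
crop('top0',255,255,345,310,8.8,'t_nest'); crop('side0',262,200,312,275,8,'s_nest')
d=load('top0');
g=cv2.cvtColor(d['color'],cv2.COLOR_RGB2GRAY)
# white base edges subpixel: along lines
def edge(vals,th):
    k=np.where((vals[:-1]-th)*(vals[1:]-th)<=0)[0]; return [i+(th-vals[i])/(vals[i+1]-vals[i]) for i in k]
L=g.astype(float)
R=[(u,edge(L[295:312,u],150)) for u in range(235,335,15)]
for u,e in R: print(u,'bottom',[wz(d,u,295+x,.012)[:2] for x in e[-1:]])
for u in range(245,335,15): e=edge(L[250:272,u],150); print(u,'top',[wz(d,u,250+x,.012)[:2] for x in e[:1]])
for v in range(265,302,6): e=edge(L[v,325:350],150); print(v,'right',[wz(d,325+x,v,.012)[:2] for x in e[-1:]])
for v in (264,285,292,298): e=edge(L[v,205:235],150); print(v,'left',[wz(d,205+x,v,.012)[:2] for x in e[:1]])
```

```text
235 bottom [array([0.3917, 0.2412])]
250 bottom [array([0.3913, 0.2033])]
265 bottom [array([0.3907, 0.1654])]
280 bottom [array([0.3904, 0.1276])]
295 bottom [array([0.3894, 0.0897])]
310 bottom [array([0.3871, 0.0519])]
325 bottom [array([0.3867, 0.0141])]
245 top [array([0.502 , 0.2179])]
260 top [array([0.5013, 0.1794])]
275 top [array([0.501 , 0.1409])]
290 top [array([0.5005, 0.1025])]
305 top [array([0.5  , 0.064])]
320 top [array([0.4977, 0.0257])]
265 right [array([ 0.4844, -0.0264])]
271 right [array([ 0.469 , -0.0261])]
277 right [array([ 0.4536, -0.0258])]
283 right [array([ 0.4383, -0.0256])]
289 right [array([ 0.4231, -0.0254])]
295 right [array([ 0.408 , -0.0249])]
301 right [array([ 0.3929, -0.0248])]
264 left [array([0.4905, 0.2857])]
285 left [array([0.4367, 0.2868])]
292 left [array([0.4189, 0.2863])]
298 left [array([0.4038, 0.2861])]
```

View pics/t_nest.png

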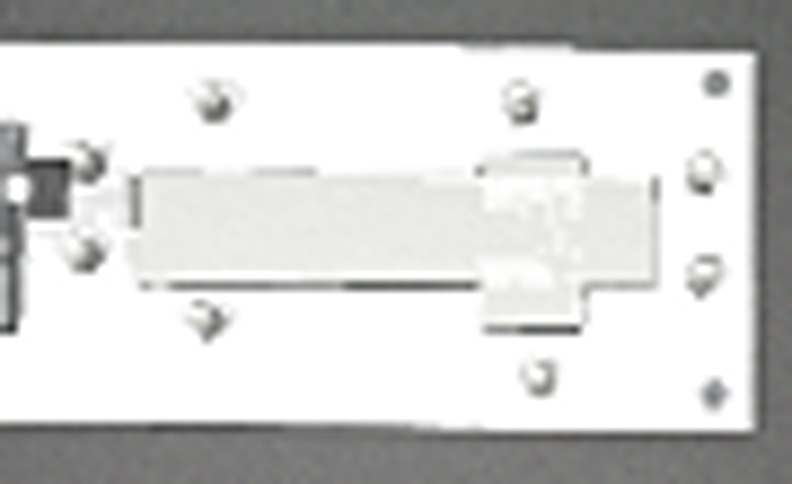

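View pics/s_nest.png

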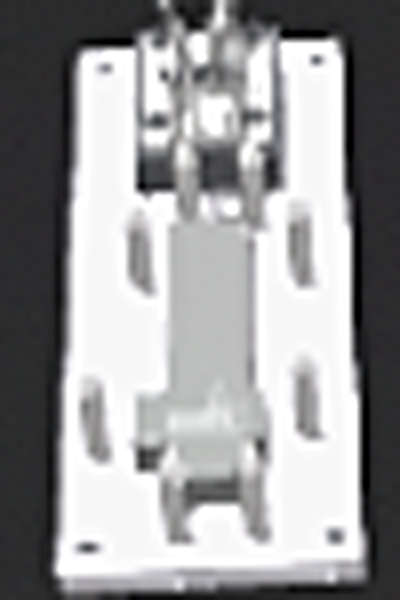

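Run:
```python
from h import *
np.set_printoptions(precision=4,suppress=True)
d=load('top0'); s=load('side0')
yaw=-1.592; R=np.array([[np.cos(yaw),-np.sin(yaw)],[np.sin(yaw),np.cos(yaw)]])
c=np.array([.4455,.1305])
f=lambda p:(np.asarray(p)[:2]-c)@R
for n,a,b in [('front',705,172),('front',705,275),('rear',87,162),('rear',85,252),('heel',213,100),('heel',207,320),('fore',521,103),('fore',540,377)]:
    print(n,f(wz(d,255+(a+.5)/8.8-.5,255+(b+.5)/8.8-.5,.042)))
print('bed z28')
for a,b in [(655,180),(655,285),(137,178),(140,285),(480,160),(585,327)]: print(f(wz(d,255+(a+.5)/8.8-.5,255+(b+.5)/8.8-.5,.028)))
print('block edge')
print('side pins tops (z .053) and bases (.012)')
for a,b,h in [(140,210,.053),(147,292,.012),(298,203,.053),(305,285,.012),(93,380,.053),(100,460,.012),(305,358,.053),(312,438,.012),(172,455,.053),(180,540,.012),(252,450,.053),(262,540,.012)]:
    print(f(wz(s,262+(a+.5)/8-.5,200+(b+.5)/8-.5,h)))
```

```text
front [0.141  0.0152]
front [ 0.1412 -0.0139]
rear [-0.0339  0.0162]
rear [-0.0337 -0.0093]
heel [0.0013 0.0343]
heel [ 0.0013 -0.028 ]
fore [0.0887 0.0343]
fore [ 0.0951 -0.043 ]
bed z28
[0.127  0.0144]
[ 0.1272 -0.0156]
[-0.0211  0.0134]
[-0.0194 -0.0171]
[0.0769 0.0196]
[ 0.1074 -0.0278]
block edge
side pins tops (z .053) and bases (.012)
[-0.001  -0.0222]
[-0.0004 -0.0225]
[-0.0005  0.0386]
[0.0001 0.0394]
[ 0.0955 -0.0381]
[ 0.0943 -0.039 ]
[0.0893 0.0392]
[0.0882 0.04  ]
[ 0.1375 -0.0092]
[ 0.1388 -0.0091]
[0.137  0.0192]
[0.141  0.0205]
```

```bash
cat >> h.py <<'E'
from scipy.spatial.transform import Rotation as Rot
np.set_printoptions(precision=4,suppress=True)
def plan(pos,rpy=None,R=None):
    s=monitor.get_state(); R0=Rot.from_euler('xyz',s['eef_rot'])
    R1=R if R is not None else (R0 if rpy is None else Rot.from_euler('xyz',rpy))
    print('t',round(s['time'],2),'at',s['tcp_pos'],s['eef_rot'],'F',s['ft_force'].round(1),'w',round(s['width'],4))
    print('shift',(R0.inv().apply(np.array(pos)-s['tcp_pos'])/.025).round(3),'turn',np.degrees((R0.inv()*R1).as_rotvec()).round(2),'q',s['qpos'].round(2))
E
python3 -c "
from h import *
plan([.449,.330,.20],[np.pi,0,1.55])"
```

```text
t 0.1 at [0.2341 0.5246 0.2445] [-3.1398 -0.0002  2.7218] F [-0.2  0.   0.5] w 0.0852
shift [-11.023  -3.601   1.782] turn [-0.1   0.05 67.14] q [1.04 0.38 0.08 1.27 0.   1.46]
```

Call:
{"op": "send_rows", "data": {
  "moves": [-11.02,-3.6,1.78,0,0,67.1,0,-11.02,-3.6,1.78,0,0,67.1,0,-11.02,-3.6,1.78,0,0,67.1,0,-11.02,-3.6,1.78,0,0,67.1,0,-11.02,-3.6,1.78,0,0,67.1,0,-11.02,-3.6,1.78,0,0,67.1,0,-11.02,-3.6,1.78,0,0,67.1,0,-11.02,-3.6,1.78,0,0,67.1,0,-11.02,-3.6,1.78,0,0,67.1,0,-11.02,-3.6,1.78,0,0,67.1,0]
}}

```text
time: 1.1
tcp_pos: [0.449, 0.3306, 0.2005]
eef_rot: [-3.141, 0.0, 1.553]
ft_force: [-0.1, 0.0, 0.3]
width: -0.0001
```

```bash
python3 -c "
from h import *
shot('side','side1');shot('top','top1')
crop('side1',220,100,340,250,4,'s1');crop('top1',150,220,350,320,4,'t1')
plan([.449,.295,.168],[np.pi,0,1.55])"
```

```text
t 1.2 at [0.4489 0.3309 0.2007] [-3.1414  0.      1.553 ] F [-0.5  0.7 -0.7] w 0.0001
shift [-1.434  0.028  1.309] turn [-0.01  0.    0.17] q [ 0.52  0.36 -0.06  1.15  0.    2.11]
```

View pics/s1.png

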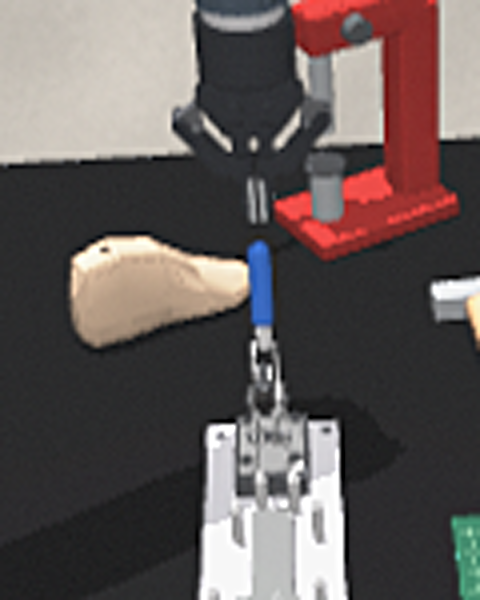

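View pics/t1.png

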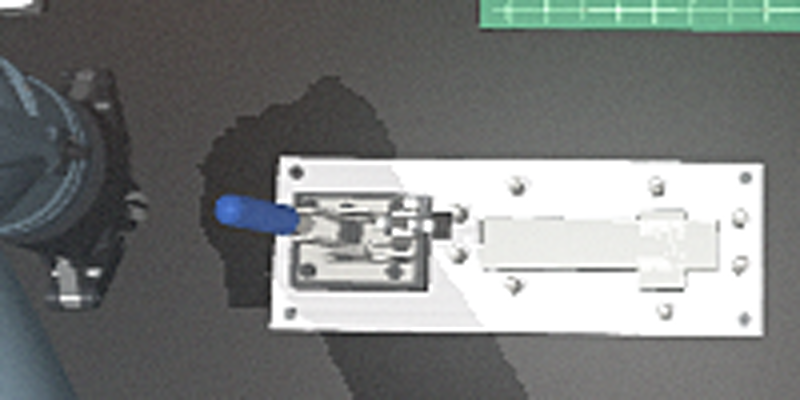

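Call:
{"op": "send_rows", "data": {
  "moves": [-0.6,0.03,1.3,0,0,0,0,-0.6,0.03,1.3,0,0,0,0,-1.2,0.03,1.3,0,0,0,0,-1.6,0.03,1.3,0,0,0,0,-1.8,0.03,1.3,0,0,0,0,-2.0,0.03,1.3,0,0,0,0,-2.2,0.03,1.3,0,0,0,0]
}}

```text
time: 1.9
tcp_pos: [0.4506, 0.2772, 0.1708]
eef_rot: [3.137, -0.005, 1.551]
ft_force: [-0.8, 3.8, 0.1]
width: 0.0001
```

Call:
{"op": "send_rows", "data": {
  "moves": [-0.1,0,0.1,0,0,0,0,-0.2,0,0.1,0,0,0,0,-0.3,0,0.1,0,0,0,0,-0.4,0,0.1,0,0,0,0,-0.4,0,0.1,0,0,0,0]
}}

```text
time: 2.4
tcp_pos: [0.4484, 0.2652, 0.1656]
eef_rot: [-3.141, 0.001, 1.55]
ft_force: [-1.7, 2.0, -0.8]
width: 0.0
```

Call:
{"op": "send_rows", "data": {
  "moves": [-0.1,0,0,0,0,0,0,-0.2,0,0,0,0,0,0,-0.3,0,0,0,0,0,0]
}}

```text
time: 2.7
tcp_pos: [0.4485, 0.2636, 0.166]
eef_rot: [-3.14, -0.014, 1.553]
ft_force: [-2.1, 26.5, -4.7]
width: 0.0003
```

Call:
{"op": "send_rows", "data": {
  "moves": [0.5,0,0,0,0,0,0,1.2,0,0,0,0,0,0,1.2,0,-3.0,0,0,0,0,1.2,0,-3.0,0,0,0,0]
}}

```text
time: 3.1
tcp_pos: [0.4497, 0.2886, 0.243]
eef_rot: [3.14, 0.001, 1.551]
ft_force: [0.8, -0.3, 0.5]
width: -0.0001
```

```bash
python3 -c "
from h import *
shot('side','side2');shot('top','top2')
crop('side2',220,100,340,250,4,'s2');crop('top2',150,220,350,320,4,'t2')
plan([.529,-.2805,.20],[np.pi,0,3.095])"
```

```text
t 3.2 at [0.4517 0.2894 0.2449] [ 3.134  -0.0019  1.551 ] F [-0.   0.  -0.6] w 0.0001
shift [-22.733   3.528   1.78 ] turn [  0.43   0.25 -88.47] q [ 0.45  0.29 -0.04  1.23 -0.    2.04]
```

View pics/s2.png

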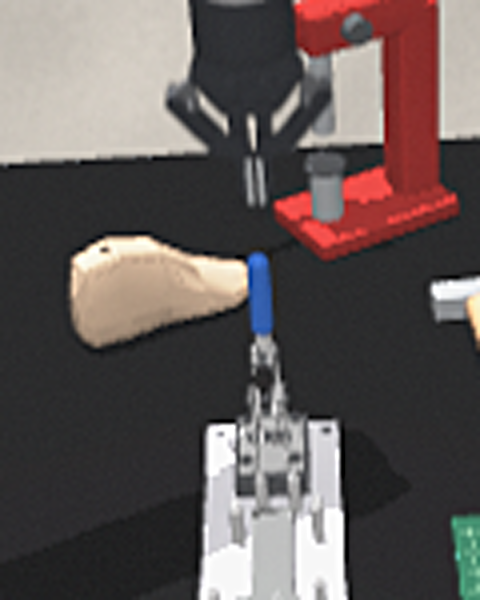

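View pics/t2.png

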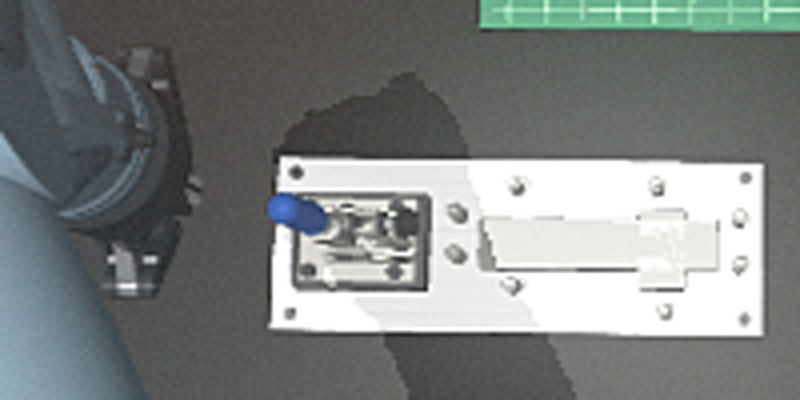

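Call:
{"op": "send_rows", "data": {
  "moves": [0,0,-0.8,0,0,0,0,-22.73,3.53,-0.8,0.4,0.2,-88.5,40,-22.73,3.53,-0.8,0.4,0.2,-88.5,40,-22.73,3.53,-0.8,0.4,0.2,-88.5,40,-22.73,3.53,-0.8,0.4,0.2,-88.5,40,-22.73,3.53,-0.8,0.4,0.2,-88.5,40,-22.73,3.53,-0.8,0.4,0.2,-88.5,40,-22.73,3.53,-0.8,0.4,0.2,-88.5,40,-22.73,3.53,-0.8,0.4,0.2,-88.5,40,-22.73,3.53,-0.8,0.4,0.2,-88.5,40]
}}

```text
time: 4.2
tcp_pos: [0.5034, -0.109, 0.2598]
eef_rot: [-3.138, -0.006, 2.753]
ft_force: [0.2, 1.1, 0.4]
width: 0.0399
```

```bash
python3 -c "
from h import *
plan([.5275,-.2805,.15],[np.pi,0,3.095])"
```

```text
t 4.2 at [ 0.5034 -0.109   0.2598] [-3.1375 -0.0064  2.7526] F [0.2 1.1 0.4] w 0.0399
shift [-3.523 -5.964  4.392] turn [ -0.17  -0.4  -19.62] q [-0.33  0.26 -0.05  1.27 -0.    0.05]
```

Call:
{"op": "send_rows", "data": {
  "moves": [-3.52,-5.96,2.4,-0.2,-0.4,-19.6,40,-3.52,-5.96,4.4,-0.2,-0.4,-19.6,40,-3.52,-5.96,4.4,-0.2,-0.4,-19.6,40,-3.52,-5.96,4.4,-0.2,-0.4,-19.6,40,-3.52,-5.96,4.4,-0.2,-0.4,-19.6,40,-3.52,-5.96,4.4,-0.2,-0.4,-19.6,40]
}}

```text
time: 4.8
tcp_pos: [0.5256, -0.279, 0.148]
eef_rot: [3.138, -0.003, 3.087]
ft_force: [0.6, 0.5, 0.8]
width: 0.04
```

```bash
python3 -c "
from h import *
shot('side','side3');shot('top','top3')
crop('side3',270,220,400,420,3,'s3');crop('top3',390,180,520,300,5,'t3')
plan([.5275,-.2805,.056],[np.pi,0,3.095])"
```

```text
t 4.9 at [ 0.527  -0.2777  0.1509] [3.1398 0.0011 3.0897] F [-0.3  0.   0.5] w 0.0399
shift [-0.022 -0.117  3.794] turn [ 0.1   0.06 -0.31] q [-0.59  0.46 -0.04  1.07  0.   -0.54]
```

View pics/s3.png

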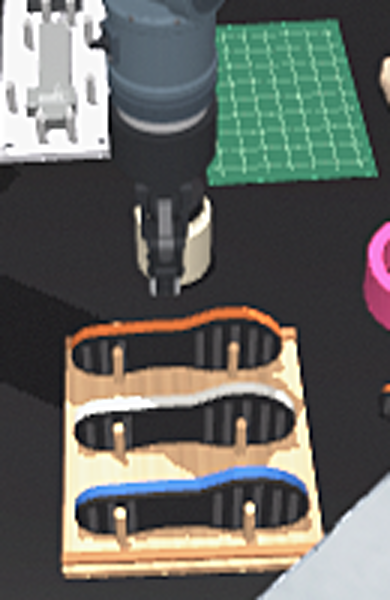

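View pics/t3.png

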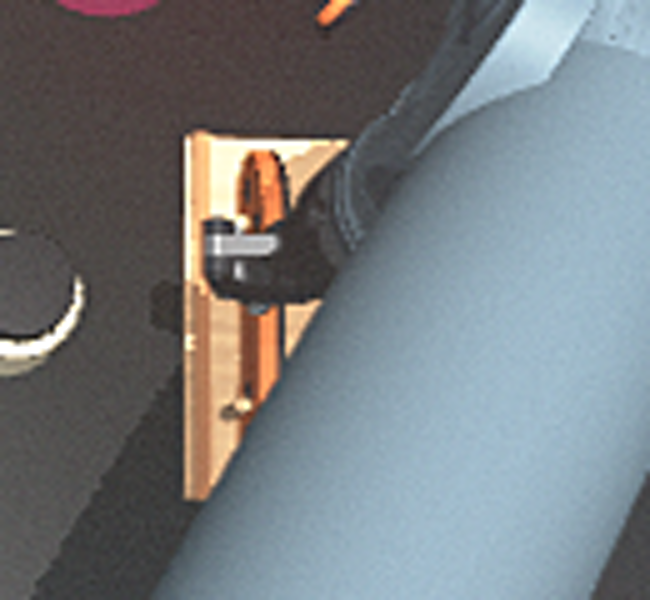

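Call:
{"op": "send_rows", "data": {
  "moves": [0,-0.11,1.5,0,0,-0.3,40,0,-0.11,2.8,0,0,-0.3,40,0,-0.11,3.5,0,0,-0.3,40,0,-0.11,3.76,0,0,-0.3,40,0,-0.11,3.76,0,0,-0.3,40]
}}

```text
time: 5.4
tcp_pos: [0.5273, -0.28, 0.0573]
eef_rot: [3.14, 0.002, 3.096]
ft_force: [0.1, -0.3, -0.6]
width: 0.0402
```

```bash
python3 -c "
from h import *
shot('side','side4')
crop('side4',270,280,400,420,4,'s4')
plan([.5275,-.2805,.056],[np.pi,0,3.095])"
```

```text
t 5.45 at [ 0.528  -0.2807  0.0582] [3.1412 0.0033 3.0957] F [-0.2  0.1  0.3] w 0.0397
shift [0.02  0.006 0.087] turn [0.02 0.19 0.04] q [-0.6   0.54 -0.17  0.86  0.   -0.55]
```

View pics/s4.png

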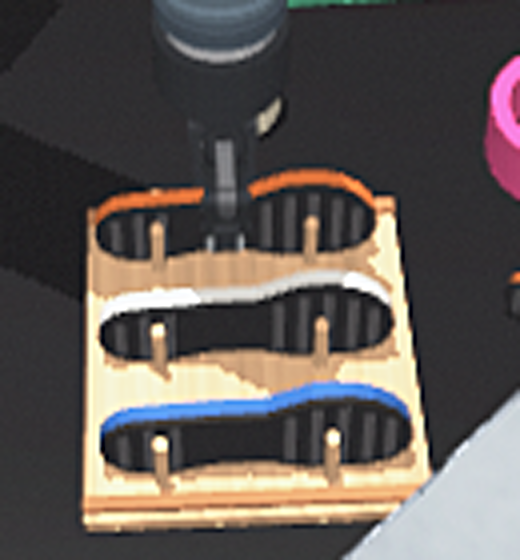

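Call:
{"op": "send_rows", "data": {
  "moves": [0,0,0,0,0,0,3,0,0,0,0,0,0,3,0,0,0,0,0,0,3,0,0,0,0,0,0,3,0,0,-0.4,0,0,0,3,0,0,-1.2,0,0,0,3,0,0,-2.4,0,0,0,3,0,0,-4,0,0,0,3,0,0,-5,0,0,0,3]
}}

```text
time: 6.35
tcp_pos: [0.5274, -0.2819, 0.1851]
eef_rot: [-3.141, 0.004, 3.094]
ft_force: [1.0, 0.1, -1.0]
width: 0.0116
```

```bash
cat >> h.py <<'E'
def Rt(yaw,tilt_deg=0): # tilt: tool z from down toward world +x-ish, about fixture x axis
    a=-1.592; ax=np.array([np.cos(a),np.sin(a),0])
    return Rot.from_rotvec(ax*np.radians(tilt_deg))*Rot.from_euler('xyz',[np.pi,0,yaw])
E
python3 -c "
from h import *
shot('side','side5');crop('side5',240,200,420,400,3,'s5')
plan([.60,.03,.24],R=Rt(1.55,0))
plan([.60,.03,.24],R=Rt(1.55,50))
print(Rt(1.55,50).as_matrix())"
```

```text
t 6.4 at [ 0.5291 -0.283   0.1892] [-3.1381  0.0095  3.0943] F [ 0.8 -0.5  1.3] w 0.0117
shift [-2.26  12.633 -2.057] turn [ 0.26  0.58 88.48] q [-0.6   0.44  0.03  1.15  0.   -0.55]
t 6.4 at [ 0.5291 -0.283   0.1892] [-3.1381  0.0095  3.0943] F [ 0.8 -0.5  1.3] w 0.0117
shift [-2.26  12.633 -2.057] turn [-39.15 -37.85  82.55] q [-0.6   0.44  0.03  1.15  0.   -0.55]
[[ 0.0209  0.6427  0.7659]
 [ 0.9998 -0.0132 -0.0162]
 [-0.0003  0.766  -0.6428]]
```

View pics/s5.png

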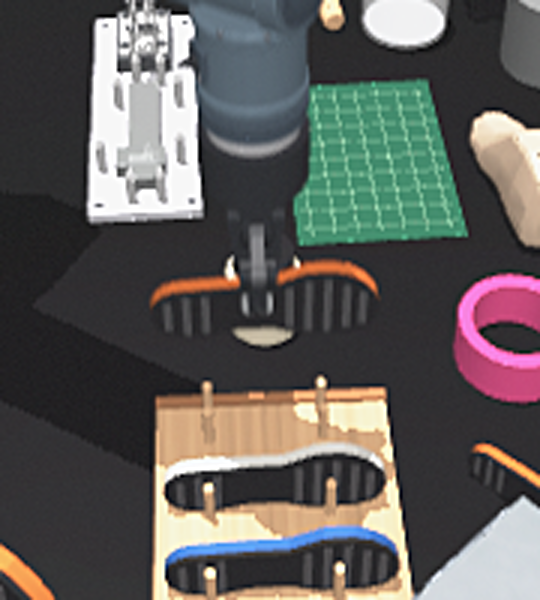

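Call:
{"op": "send_rows", "data": {
  "moves": [0,0,-2,0,0,0,3,-2.26,12.6,-2.06,0.3,0.6,88.5,3,-2.26,12.6,-2.06,0.3,0.6,88.5,3,-2.26,12.6,-2.06,0.3,0.6,88.5,3,-2.26,12.6,-2.06,0.3,0.6,88.5,3,-2.26,12.6,-2.06,0.3,0.6,88.5,3,-2.26,12.6,-2.06,0.3,0.6,88.5,3,-2.26,12.6,-2.06,0.3,0.6,88.5,3,-2.26,12.6,-2.06,0.3,0.6,88.5,3,-2.26,12.6,-2.06,0.3,0.6,88.5,3]
}}

```text
time: 7.4
tcp_pos: [0.5978, 0.0323, 0.2336]
eef_rot: [-3.135, -0.005, 1.799]
ft_force: [-0.1, -0.4, -0.8]
width: 0.0117
```

```bash
python3 -c "
from h import *
plan([.62,.03,.16],R=Rt(1.55,50))"
```

```text
t 7.4 at [0.5978 0.0323 0.2336] [-3.1348 -0.0048  1.7986] F [-0.1 -0.4 -0.8] w 0.0117
shift [-0.302  0.863  2.938] turn [-50.16  -6.45  13.23] q [-0.05  0.44  0.14  1.28  0.    1.29]
```

Call:
{"op": "send_rows", "data": {
  "moves": [-0.3,0.86,2.94,-50.2,-6.4,13.2,3,-0.3,0.86,2.94,-50.2,-6.4,13.2,3,-0.3,0.86,2.94,-50.2,-6.4,13.2,3,-0.3,0.86,2.94,-50.2,-6.4,13.2,3,-0.3,0.86,2.94,-50.2,-6.4,13.2,3,-0.3,0.86,2.94,-50.2,-6.4,13.2,3,-0.3,0.86,2.94,-50.2,-6.4,13.2,3,-0.3,0.86,2.94,-50.2,-6.4,13.2,3]
}}

```text
time: 8.2
tcp_pos: [0.6202, 0.0286, 0.1604]
eef_rot: [2.268, -0.001, 1.553]
ft_force: [-86.1, 1.9, -80.8]
width: 0.0115
```

```bash
python3 -c "
from h import *
shot('side','side6');crop('side6',220,130,440,330,3,'s6')
plan([.625,.03,.045],R=Rt(1.55,50))"
```

```text
t 8.25 at [0.6274 0.028  0.1681] [ 2.2492 -0.0005  1.5527] F [ 3.6 -1.7  8.5] w 0.0119
shift [ 0.075 -3.896  3.015] turn [ 1.13 -0.15  0.07] q [-0.08  0.11 -1.01 -0.44  0.05  1.53]
```

View pics/s6.png

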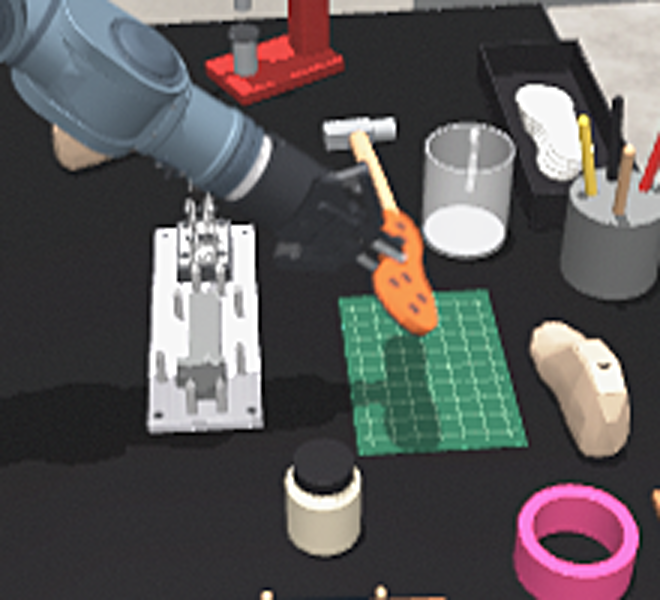

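```bash
cat > kin.py <<'E'
import numpy as np
from scipy.optimize import least_squares
D=[([.234,.52453,.24435],[1.0407,.3781,.0796,1.2744]),([.4489,.3309,.2007],[.52,.36,-.06,1.15]),([.4517,.2894,.2449],[.45,.29,-.04,1.23]),([.5034,-.109,.2598],[-.33,.26,-.05,1.27]),([.527,-.2777,.1509],[-.59,.46,-.04,1.07]),([.528,-.2807,.0582],[-.6,.54,-.17,.86]),([.5291,-.283,.1892],[-.6,.44,.03,1.15]),([.5978,.0323,.2336],[-.05,.44,.14,1.28]),([.6274,.028,.1681],[-.08,.11,-1.01,-.44])]
P=np.array([d[0] for d in D]);Q=np.array([d[1] for d in D])
lat=-np.sin(Q[:,0])*P[:,0]+np.cos(Q[:,0])*P[:,1]; r=np.cos(Q[:,0])*P[:,0]+np.sin(Q[:,0])*P[:,1]
def fk(p,q):
    h,r0,L1,L2,a,L3=p; t=q[:,1]-q[:,2]+q[:,3]
    # directions measured from vertical up; tool pitch: down when t=pi/2 -> angle = t+pi/2
    A1=q[:,1];A2=q[:,1]-q[:,2]+a;A3=t+np.pi/2
    return r0+L1*np.sin(A1)+L2*np.sin(A2)+L3*np.sin(A3), h+L1*np.cos(A1)+L2*np.cos(A2)+L3*np.cos(A3)
f=lambda p:np.concatenate([fk(p,Q)[0]-r,fk(p,Q)[1]-P[:,2]])
best=min((least_squares(f,[.3,0,.35,.35,a,.25]) for a in(0,.8,1.57,2.2,3)),key=lambda s:s.cost)
if __name__=='__main__':
    print(lat,best.x,np.abs(best.fun).max())
E
python3 kin.py
```

```text
[0.06332554 0.06411187 0.06411546 0.06000465 0.06245003 0.06645952
 0.06518235 0.06213718 0.07804893] [2.59140323e-01 5.93664936e-04 4.97368925e-01 3.89538610e-01
 1.38542363e+00 4.32827764e-01] 0.0018967890579136837
```

```bash
cat >> kin.py <<'E'
def ik(r,z,tilt):
    p=best.x; t=np.pi/2-np.radians(tilt)
    g=lambda x:[v[0] for v in np.subtract(fk(p,np.array([[0,x[0],x[1],t-x[0]+x[1]]])),[[r],[z]])]
    s=least_squares(g,[.3,-.3]); x=s.x; return np.array([x[0],x[1],t-x[0]+x[1],s.cost**.5*1000]).round(3)
E
python3 -c "
from kin import *
for tilt in (20,30,40,50,60,70):
  for rr in (.60,.64,.68,.72):
    z=.003+.046*np.cos(np.radians(tilt))+.0065*np.sin(np.radians(tilt))+.004
    print(tilt,rr,round(z,3),ik(rr,z,tilt))
"
```

```text
20 0.6 0.052 [ 0.346 -0.598  0.278  0.   ]
20 0.64 0.052 [ 0.409 -0.494  0.318  0.   ]
20 0.68 0.052 [ 0.473 -0.385  0.364  0.   ]
20 0.72 0.052 [ 0.538 -0.27   0.414  0.   ]
30 0.6 0.05 [ 0.299 -0.805 -0.057  0.   ]
30 0.64 0.05 [ 0.358 -0.706 -0.017  0.   ]
30 0.68 0.05 [ 0.417 -0.603  0.026  0.   ]
30 0.72 0.05 [ 0.477 -0.497  0.074  0.   ]
40 0.6 0.046 [ 0.321 -1.    -0.448  0.   ]
40 0.64 0.046 [ 0.37  -0.902 -0.4    0.   ]
40 0.68 0.046 [ 0.42  -0.802 -0.349  0.   ]
40 0.72 0.046 [ 0.471 -0.699 -0.297  0.   ]
50 0.6 0.042 [ 0.454 -1.174 -0.93   0.   ]
50 0.64 0.042 [ 0.477 -1.074 -0.852  0.   ]
50 0.68 0.042 [ 0.505 -0.972 -0.78   0.   ]
50 0.72 0.042 [ 0.539 -0.87  -0.711  0.   ]
60 0.6 0.036 [ 0.744 -1.305 -1.525  0.   ]
60 0.64 0.036 [ 0.708 -1.2   -1.384  0.   ]
60 0.68 0.036 [ 0.694 -1.097 -1.268  0.   ]
60 0.72 0.036 [ 0.696 -0.994 -1.167  0.   ]
70 0.6 0.029 [ 1.137 -1.345 -2.133  0.   ]
70 0.64 0.029 [ 1.031 -1.246 -1.929  0.   ]
70 0.68 0.029 [ 0.967 -1.148 -1.766  0.   ]
70 0.72 0.029 [ 0.929 -1.049 -1.629  0.   ]
```

```bash
python3 -c "
from h import *
plan([.675,.03,.14],R=Rt(1.55,40))
plan([.675,.03,.058],R=Rt(1.55,40))"
```

```text
t 8.25 at [0.6274 0.028  0.1681] [ 2.2492 -0.0005  1.5527] F [ 3.6 -1.7  8.5] w 0.0119
shift [0.113 0.317 2.187] turn [11.13 -0.14  0.08] q [-0.08  0.11 -1.01 -0.44  0.05  1.53]
t 8.25 at [0.6274 0.028  0.1681] [ 2.2492 -0.0005  1.5527] F [ 3.6 -1.7  8.5] w 0.0119
shift [ 0.111 -2.236  4.246] turn [11.13 -0.14  0.08] q [-0.08  0.11 -1.01 -0.44  0.05  1.53]
```

Call:
{"op": "send_rows", "data": {
  "moves": [0.03,0.05,0.5,2,0,0,3,0.05,0.15,1.1,5,0,0,3,0.1,0.25,1.7,8,0,0,3,0.1,0.3,2.2,11,0,0,3,0.1,-0.4,2.7,11.1,0,0,3,0.1,-1.1,3.3,11.1,0,0,3,0.1,-1.7,3.8,11.1,0,0,3,0.1,-2.2,4.2,11.1,0,0,3,0.1,-2.24,4.25,11.1,0,0,3]
}}

```text
time: 9.15
tcp_pos: [0.6633, 0.0303, 0.0457]
eef_rot: [2.469, -0.001, 1.554]
ft_force: [-0.1, -0.8, -1.5]
width: 0.0115
```

```bash
python3 -c "
from h import *
shot('side','side7');crop('side7',220,130,440,330,3,'s7')
plan([.675,.03,.048],R=Rt(1.55,40))"
```

```text
t 9.2 at [0.6644 0.0303 0.0471] [ 2.467  -0.0007  1.5538] F [ 0.2 -0.1 -1.7] w 0.0114
shift [-0.004  0.352  0.237] turn [-1.35 -0.18  0.14] q [-0.06  0.39 -0.83 -0.32  0.03  1.54]
```

View pics/s7.png

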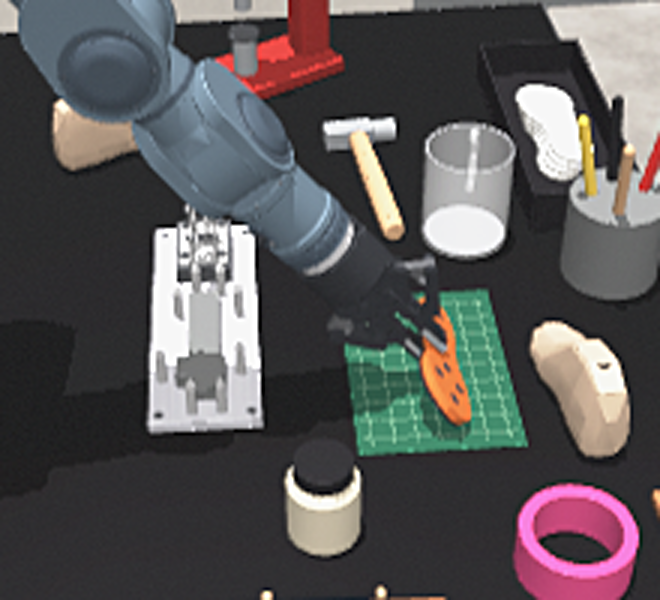

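Call:
{"op": "send_rows", "data": {
  "moves": [0,-0.04,0.05,0,0,0,3,0,-0.09,0.11,0,0,0,3,0,-0.13,0.16,0,0,0,3]
}}

```text
time: 9.5
tcp_pos: [0.6672, 0.0302, 0.0455]
eef_rot: [2.46, -0.0, 1.554]
ft_force: [-0.4, -0.1, -0.3]
width: 0.0115
```

Call:
{"op": "send_rows", "data": {
  "moves": [0,-0.04,0.05,0,0,0,3,0,-0.08,0.1,0,0,0,3,0,-0.08,0.1,0,0,0,3]
}}

```text
time: 9.8
tcp_pos: [0.6676, 0.0303, 0.0429]
eef_rot: [2.458, -0.0, 1.554]
ft_force: [-5.3, 0.3, 7.0]
width: 0.0116
```

Call:
{"op": "send_rows", "data": {
  "moves": [0,0,-0.04,0,0,0,30,0,0,-0.04,0,0,0,30,0,0,-0.5,0,0,0,30,0,0,-1,0,0,0,30,0,0,-1.6,0,0,0,30,0,0,-2.2,0,0,0,30,0,0,-3,0,0,0,30,0,0,-3.5,0,0,0,30]
}}

```text
time: 10.6
tcp_pos: [0.6106, 0.0312, 0.1105]
eef_rot: [2.461, -0.0, 1.554]
ft_force: [-0.0, 0.1, 0.3]
width: 0.0297
```

```bash
python3 -c "
from h import *
shot('side','side8');crop('side8',220,130,440,330,3,'s8')
plan([.60,.03,.22],R=Rt(1.55,0))"
```

```text
t 10.65 at [0.6104 0.0313 0.1115] [ 2.4603 -0.0004  1.5542] F [ 0.3 -0.1  0.9] w 0.0303
shift [-0.059  2.411 -3.632] turn [39.04 -0.11  0.22] q [-0.07  0.17 -0.9  -0.18  0.03  1.53]
```

View pics/s8.png

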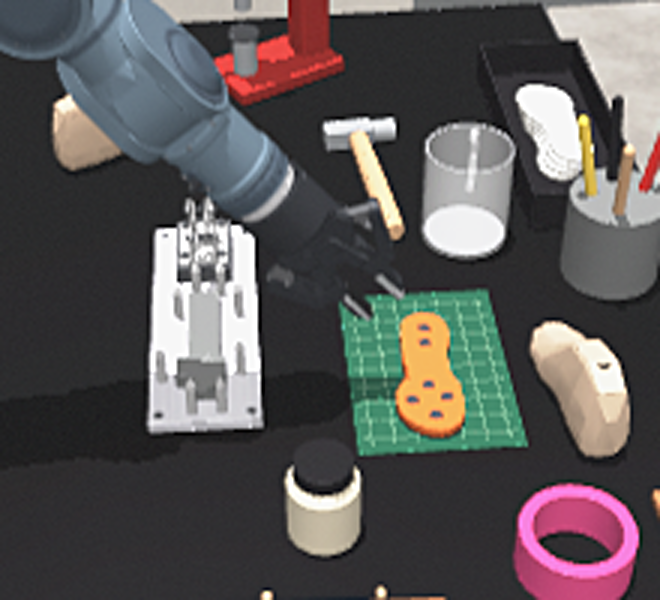

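Call:
{"op": "send_rows", "data": {
  "moves": [0,0.2,-0.6,4,0,0,60,0,0.5,-1.2,9,0,0,60,0,0.9,-1.8,15,0,0,60,0,1.3,-2.4,21,0,0,60,-0.05,1.7,-3,28,0,0,60,-0.06,2.2,-3.4,34,0,0.2,60,-0.06,2.4,-3.63,38,0,0.2,60,-0.06,2.4,-3.63,39,0,0.2,60,-0.06,2.4,-3.63,39,0,0.2,60]
}}

```text
time: 11.55
tcp_pos: [0.6016, 0.0298, 0.2164]
eef_rot: [-3.14, -0.002, 1.551]
ft_force: [-0.4, 0.4, -1.3]
width: 0.06
```

```bash
python3 -c "
from h import *
shot('side','side9');crop('side9',320,200,420,300,6,'s9')
shot('top','top9');crop('top9',255,150,375,240,6.5,'t9')
plan([.67,.03,.12],R=Rt(1.55,0))"
```

```text
t 11.65 at [0.6001 0.0299 0.2164] [-3.1397 -0.0017  1.5509] F [-0.8 -0.6  0.4] w 0.0602
shift [0.052 2.803 3.849] turn [-0.11 -0.1   0.05] q [-0.06  0.44  0.1   1.23  0.    1.53]
```

View pics/s9.png

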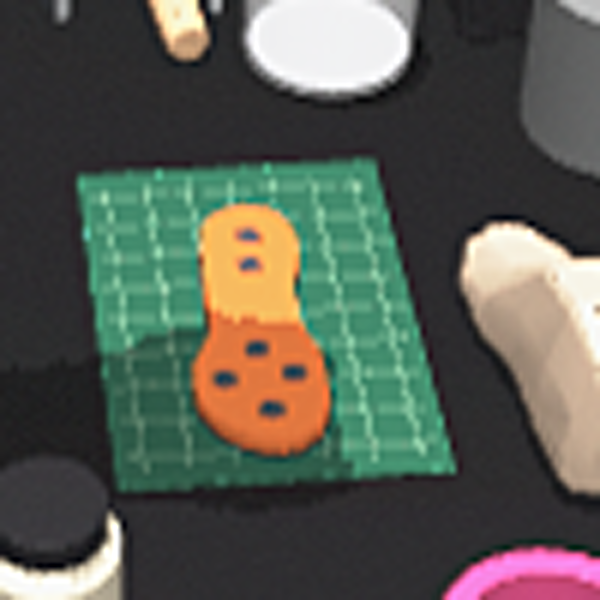

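View pics/t9.png

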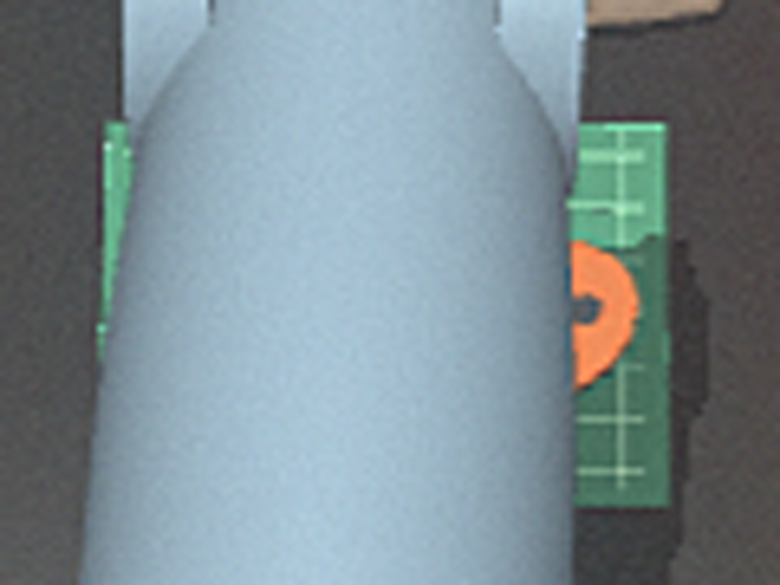

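Call:
{"op": "send_rows", "data": {
  "moves": [-2,0,0,0,0,0,60,-4,0,0,0,0,0,60,-6,0,0,0,0,0,60,-8,0,0,0,0,0,60,-9,0,0,0,0,0,60,-9,0,0,0,0,0,60]
}}

```text
time: 12.25
tcp_pos: [0.595, -0.1985, 0.2164]
eef_rot: [-3.14, -0.001, 1.546]
ft_force: [-0.6, 0.4, 0.4]
width: 0.0603
```

```bash
python3 -c "
from h import *
shot('side','side10');crop('side10',320,200,420,300,6,'s10')
shot('top','top10');crop('top10',255,150,375,240,6.5,'t10')
s=load('side10')"
```

```text
(no output)
```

View pics/t10.png

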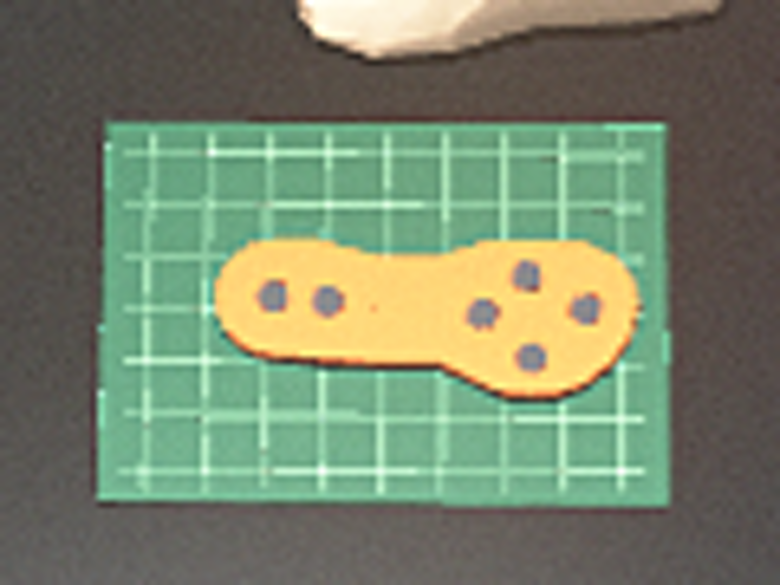

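View pics/s10.png

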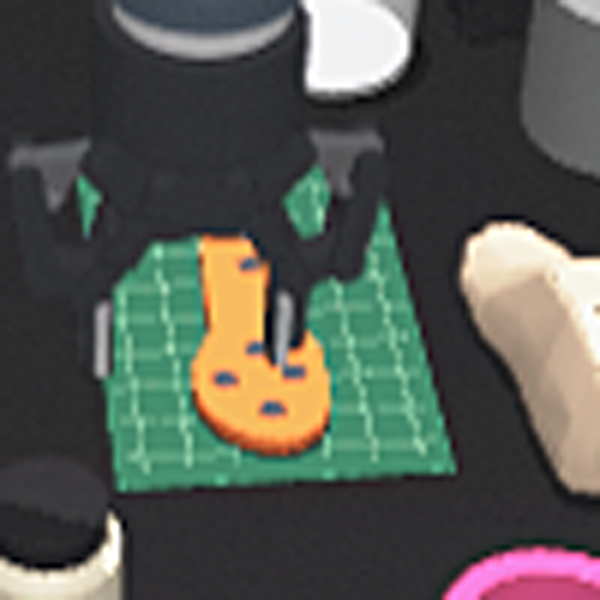

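```bash
cat >> h.py <<'E'
def plate(tag,box,h,show=True,hs=(5,25)):
    d=load(tag); hsv=cv2.cvtColor(d['color'],cv2.COLOR_RGB2HSV)
    m=((hsv[...,0]>=hs[0])&(hsv[...,0]<=hs[1])&(hsv[...,1]>110)&(hsv[...,2]>120)).astype(np.uint8)
    k=np.zeros_like(m); x0,y0,x1,y1=box; k[y0:y1,x0:x1]=1; m*=k
    cs,_=cv2.findContours(m,cv2.RETR_EXTERNAL,cv2.CHAIN_APPROX_NONE); c=max(cs,key=cv2.contourArea)[:,0].astype(float)
    W=np.array([wz(d,u,v,h)[:2] for u,v in c])
    hull=cv2.convexHull(W.astype(np.float32))[:,0]
    # longest hull edge on inner (+x) side
    e=np.roll(hull,-1,0)-hull; L=np.linalg.norm(e,axis=1); mid=(np.roll(hull,-1,0)+hull)/2
    ok=(mid[:,0]>W[:,0].mean()); i=np.argmax(np.where(ok,L,0)); a=e[i]/L[i]; a=a*(-np.sign(a[1]))
    yaw=np.arctan2(a[1],a[0]); n=np.array([-a[1],a[0]])
    s=W@a; t=W@n
    toe,heel,inn,out=s.max(),s.min(),t.max(),t.min()
    wl=t[abs(s-(heel+.0775))<.008]; print('yaw',yaw,'len',toe-heel,'wid',inn-out,'waist t',wl.min()-inn,wl.max()-inn)
    sc=((toe-.0925)+(heel+.0775))/2; tc=((inn-.029)+(out+.035))/2
    print('waist centre',a*sc+n*tc, 'edge px bias ~1mm')
E
python3 -c "
from h import *
plate('top10',(260,170,370,235),.016)
plate('side9',(330,220,400,290),.016)
plan([.67,.03,.12],R=Rt(1.55,0))"
```

```text
yaw -1.5832065 len 0.16737059656071496 wid 0.06197407513601805 waist t -0.048603467757871055 -0.005432125522696785
waist centre [0.6625 0.0316] edge px bias ~1mm
yaw -1.5840987 len 0.17875782887903513 wid 0.06451644114718813 waist t -0.051912481048101644 -0.006751759613606301
waist centre [0.6659 0.0309] edge px bias ~1mm
t 12.35 at [ 0.5954 -0.195   0.2166] [-3.1399 -0.0025  1.5497] F [0.9 0.3 0.4] w 0.06
shift [9.049 2.801 3.883] turn [-0.1  -0.14 -0.02] q [-0.42  0.5   0.19  1.27  0.    1.17]
```

```bash
python3 -c "
from h import *
plan([.664,.031,.08],[np.pi,0,1.5586])"
```

```text
t 12.35 at [ 0.5954 -0.195   0.2166] [-3.1399 -0.0025  1.5497] F [0.9 0.3 0.4] w 0.06
shift [9.08  2.563 5.484] turn [-0.1  -0.14 -0.51] q [-0.42  0.5   0.19  1.27  0.    1.17]
```

Call:
{"op": "send_rows", "data": {
  "moves": [1.8,0.5,0.5,0,0,-0.5,64,3.6,1,1,0,0,-0.5,64,5.4,1.5,2,0,0,-0.5,64,7.2,2,3,0,0,-0.5,64,8.5,2.4,4,0,0,-0.5,64,9.08,2.56,5,0,0,-0.5,64,9.08,2.56,5.48,0,0,-0.5,64,9.08,2.56,5.48,0,0,-0.5,64]
}}

```text
time: 13.15
tcp_pos: [0.6622, 0.0321, 0.0782]
eef_rot: [-3.136, -0.001, 1.562]
ft_force: [-0.2, -0.5, -0.4]
width: 0.0641
```

```bash
python3 -c "
from h import *
shot('side','side11');crop('side11',320,180,420,300,5,'s11')
plan([.664,.031,.018],[np.pi,0,1.5586])"
```

```text
t 13.2 at [0.6635 0.031  0.08  ] [-3.1383 -0.0013  1.5602] F [0.9 0.3 0.8] w 0.0641
shift [-0.004  0.029  2.479] turn [-0.19 -0.07  0.09] q [-0.05  0.64  0.08  1.01  0.    1.53]
```

View pics/s11.png

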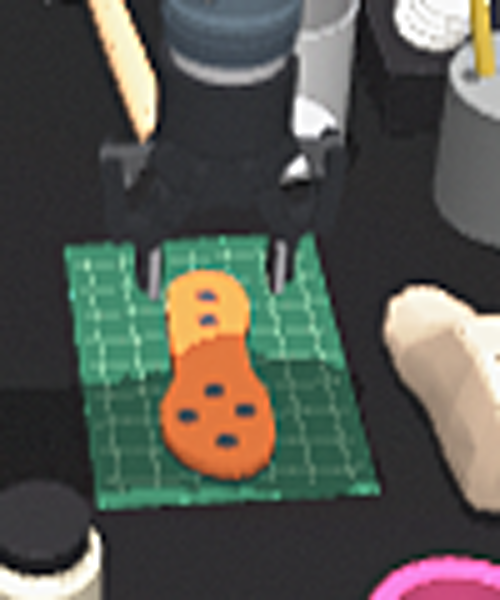

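Call:
{"op": "send_rows", "data": {
  "moves": [0,0.02,0.8,0,0,0,64,0,0.02,1.6,0,0,0,64,0,0.02,2.1,0,0,0,64,0,0.02,2.3,0,0,0,64,0,0.02,2.48,0,0,0,64,0,0.02,2.48,0,0,0,64]
}}

```text
time: 13.8
tcp_pos: [0.6655, 0.0305, 0.0187]
eef_rot: [-3.141, -0.002, 1.559]
ft_force: [-0.1, -0.2, 0.1]
width: 0.0639
```

```bash
python3 -c "
from h import *
shot('side','side12');crop('side12',330,200,410,290,6,'s12')
plan([.664,.031,.017],[np.pi,0,1.5586])"
```

```text
t 13.85 at [0.6658 0.0306 0.0191] [-3.1414 -0.0016  1.5592] F [-0.8  0.7 -0.1] w 0.0642
shift [ 0.014 -0.072  0.082] turn [-0.01 -0.09  0.04] q [-0.05  0.7   0.01  0.89  0.    1.53]
```

View pics/s12.png

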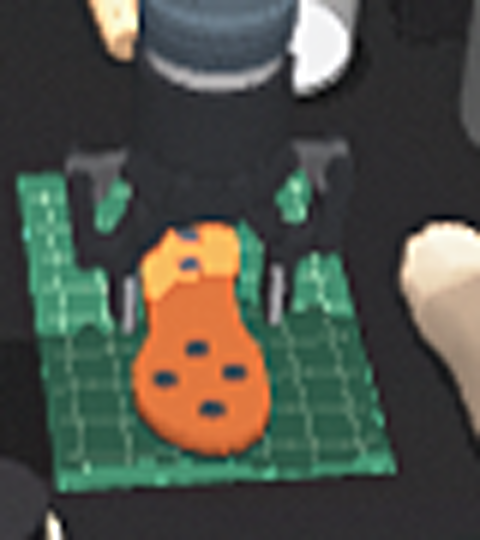

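Call:
{"op": "send_rows", "data": {
  "moves": [0,-0.07,0.05,0,0,0,50,0,-0.07,0.05,0,0,0,50,0,-0.07,0.05,0,0,0,38,0,-0.07,0.05,0,0,0,38,0,-0.07,0.05,0,0,0,38,0,-0.07,0.05,0,0,0,38]
}}

```text
time: 14.45
tcp_pos: [0.6641, 0.0309, 0.0179]
eef_rot: [3.142, -0.002, 1.56]
ft_force: [-0.7, -0.4, 4.7]
width: 0.0426
```

Call:
{"op": "send_rows", "data": {
  "moves": [0,0,-0.3,0,0,0,36,0,0,-1.0,0,0,0,36,0,0,-2,0,0,0,36,0,0,-3.2,0,0,0,36,0,0,-4.4,0,0,0,36,0,0,-4.4,0,0,0,36]
}}

```text
time: 15.05
tcp_pos: [0.6667, 0.0306, 0.1321]
eef_rot: [3.135, -0.001, 1.56]
ft_force: [1.4, -0.1, -0.4]
width: 0.0419
```

```bash
python3 -c "
from h import *
shot('side','side13');crop('side13',320,160,420,280,5,'s13')
plan([.4455,.085,.11],[np.pi,0,1.5496])"
```

```text
t 15.1 at [0.6655 0.0306 0.1296] [ 3.1379 -0.0014  1.5596] F [ 0.3  0.2 -1.2] w 0.0424
shift [ 2.075 -8.828  0.753] turn [ 0.21 -0.08  0.57] q [-0.05  0.61  0.15  1.11  0.    1.53]
```

View pics/s13.png

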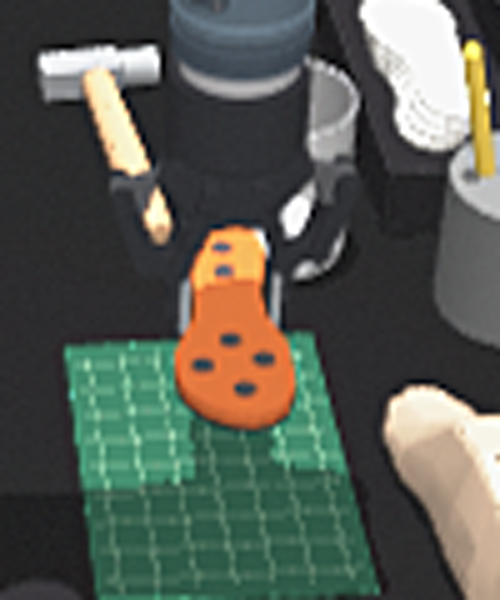

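Call:
{"op": "send_rows", "data": {
  "moves": [0.3,-1.2,0,0,0,0.2,36,0.7,-2.7,0,0,0,0.5,36,1.1,-4.2,0,0,0,0.6,36,1.5,-5.7,0.1,0,0,0.6,36,1.8,-7.1,0.3,0,0,0.6,36,2,-8.2,0.5,0,0,0.6,36,2.08,-8.7,0.7,0,0,0.6,36,2.08,-8.83,0.75,0,0,0.6,36,2.08,-8.83,0.75,0,0,0.6,36]
}}

```text
time: 16.0
tcp_pos: [0.4425, 0.0851, 0.1077]
eef_rot: [-3.138, -0.001, 1.549]
ft_force: [0.3, 0.2, -2.0]
width: 0.0424
```

```bash
python3 -c "
from h import *
shot('side','side14');crop('side14',250,140,330,290,5,'s14')
shot('top','top14');crop('top14',200,230,350,320,5,'t14')
plan([.4455,.085,.07],[np.pi,0,1.5496])"
```

```text
t 16.1 at [0.4445 0.085  0.1086] [-3.141  -0.0015  1.5487] F [ 0.4  0.  -1.5] w 0.0425
shift [-0.002  0.04   1.544] turn [-0.03 -0.09 -0.05] q [ 0.05  0.23 -0.5   0.84  0.    1.64]
```

View pics/s14.png

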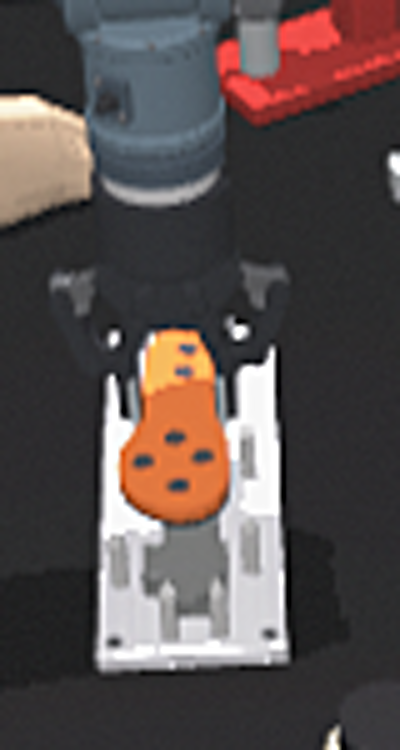

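View pics/t14.png

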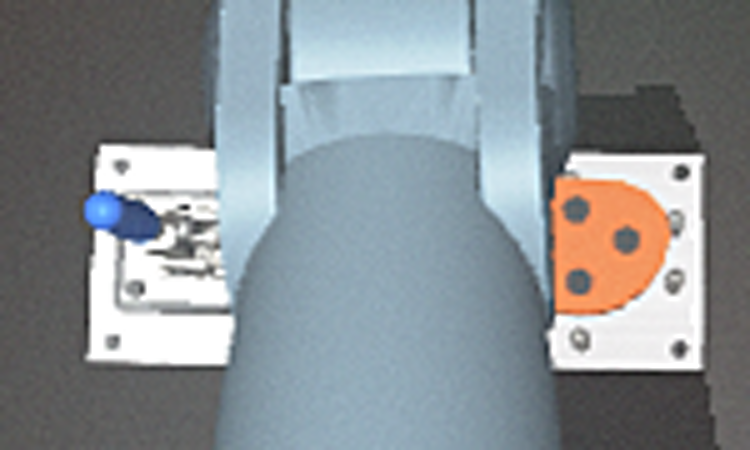

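```bash
python3 -c "
from h import *
plate('side14',(260,195,310,250),.1065)
d=load('top14')
hsv=cv2.cvtColor(d['color'],cv2.COLOR_RGB2HSV)
m=(hsv[...,0]>=5)&(hsv[...,0]<=25)&(hsv[...,1]>110)&(hsv[...,2]>120)
m[:, :300]=0; m[:,350:]=0; m[:250]=0;m[310:]=0
v,u=np.nonzero(m); W=np.array([wz(d,a,b,.1065)[:2] for a,b in zip(u,v)])
a=np.array([-.0212,-.9998]);n=np.array([.9998,-.0212]); s=W@a;t=W@n
print('toe fwd',s.max(),'t range',t.min(),t.max(), 'at toe t',t[s>s.max()-.003].mean())
o=np.array([.4444,.0775]);print('origin s,t',o@a,o@n)
# side
ds=load('side14'); hs=cv2.cvtColor(ds['color'],cv2.COLOR_RGB2HSV)
m=(hs[...,0]>=5)&(hs[...,0]<=25)&(hs[...,1]>110)&(hs[...,2]>100); m[:200]=0;m[250:]=0;m[:,:260]=0;m[:,310:]=0
v,u=np.nonzero(m); W=np.array([wz(ds,p,q,.1065)[:2] for p,q in zip(u,v)])
s=W@a;t=W@n; print('side toe',s.max(),'t at fore',t[(s>s.max()-.05)].min(),t[(s>s.max()-.05)].max())
"
```

```text
yaw -1.5017484 len 0.17636591139000554 wid 0.06139644526624549 waist t -0.04586066988142262 -0.003859408401379827
waist centre [0.4415 0.0808] edge px bias ~1mm
toe fwd -0.0038966905835444814 t range 0.40751053200046883 0.4692569339116311 at toe t 0.4440717694468704
origin s,t -0.08690578 0.44266812
side toe 0.0054237400729031625 t at fore 0.4112927814258568 0.47079776601638085
```

```bash
python3 -c "
from h import *
plan([.4452,.0842,.074],[np.pi,0,1.5496])"
```

```text
t 16.1 at [0.4445 0.085  0.1086] [-3.141  -0.0015  1.5487] F [ 0.4  0.  -1.5] w 0.0425
shift [-0.034  0.029  1.384] turn [-0.03 -0.09 -0.05] q [ 0.05  0.23 -0.5   0.84  0.    1.64]
```

Call:
{"op": "send_rows", "data": {
  "moves": [-0.03,0.03,0.4,0,0,0,36,-0.03,0.03,0.9,0,0,0,36,-0.03,0.03,1.3,0,0,0,36,-0.03,0.03,1.38,0,0,0,36,-0.03,0.03,1.38,0,0,0,36]
}}

```text
time: 16.6
tcp_pos: [0.4439, 0.0844, 0.0736]
eef_rot: [-3.139, -0.002, 1.549]
ft_force: [0.5, -0.1, -0.9]
width: 0.0423
```

```bash
python3 -c "
from h import *
shot('side','side15');crop('side15',255,190,325,280,8,'s15')
shot('top','top15');crop('top15',295,245,350,315,9,'t15')
plan([.4452,.0842,.074],[np.pi,0,1.5496])"
```

```text
t 16.7 at [0.4446 0.0845 0.0744] [-3.1408 -0.0016  1.5489] F [ 0.2 -0.2 -0.6] w 0.0425
shift [-0.01   0.023  0.016] turn [-0.05 -0.09 -0.04] q [ 0.05  0.27 -0.55  0.75  0.    1.64]
```

View pics/s15.png

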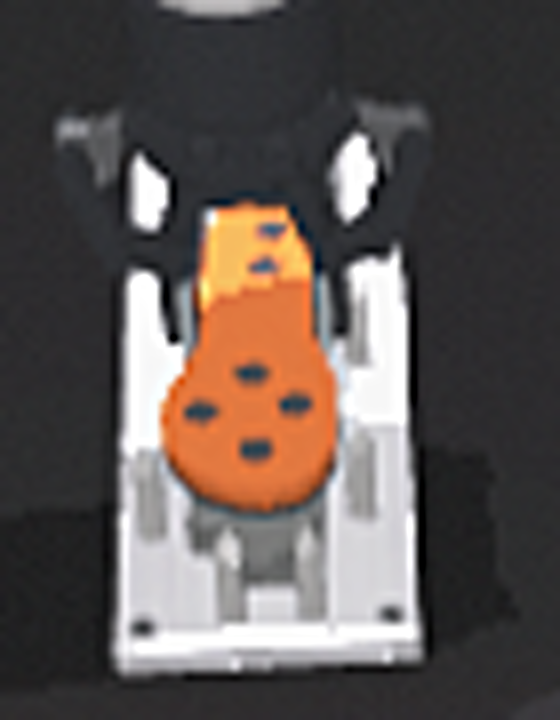

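View pics/t15.png

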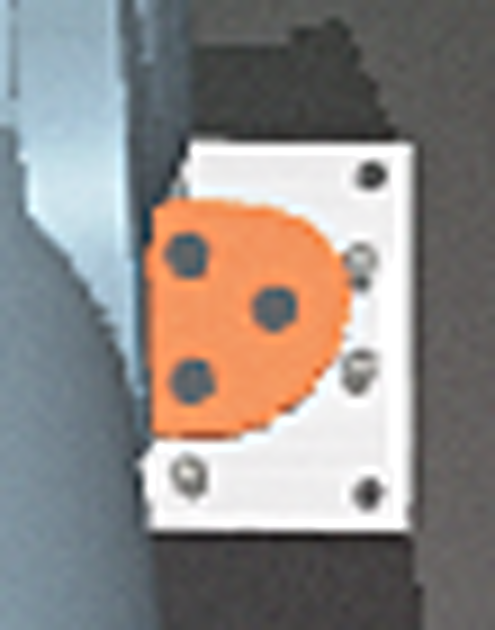

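Call:
{"op": "send_rows", "data": {
  "moves": [0,0,0.15,0,0,0,36,0,0,0.3,0,0,0,36,0,0,0.4,0,0,0,36,0,0,0.5,0,0,0,36]
}}

```text
time: 17.1
tcp_pos: [0.4441, 0.0845, 0.0615]
eef_rot: [-3.14, -0.002, 1.549]
ft_force: [-0.0, -0.5, -0.7]
width: 0.0422
```

Call:
{"op": "send_rows", "data": {
  "moves": [0,0,0.1,0,0,0,36,0,0,0.2,0,0,0,36,0,0,0.25,0,0,0,36]
}}

```text
time: 17.4
tcp_pos: [0.4441, 0.0845, 0.0552]
eef_rot: [-3.14, -0.002, 1.549]
ft_force: [0.1, -0.1, -0.9]
width: 0.0423
```

Call:
{"op": "send_rows", "data": {
  "moves": [0,0,0.1,0,0,0,36,0,0,0.2,0,0,0,36,0,0,0.3,0,0,0,36,0,0,0.38,0,0,0,36]
}}

```text
time: 17.8
tcp_pos: [0.4441, 0.0845, 0.0458]
eef_rot: [-3.14, -0.002, 1.549]
ft_force: [0.1, 0.3, -2.1]
width: 0.0425
```

Call:
{"op": "send_rows", "data": {
  "moves": [0,0,0.05,0,0,0,36,0,0,0.1,0,0,0,36,0,0,0.1,0,0,0,36]
}}

```text
time: 18.1
tcp_pos: [0.4441, 0.0846, 0.0433]
eef_rot: [-3.14, -0.002, 1.549]
ft_force: [-0.3, -0.1, -1.4]
width: 0.0421
```

```bash
python3 -c "
from h import *
shot('side','side16');crop('side16',255,190,325,280,8,'s16')
shot('top','top16');crop('top16',295,245,350,315,9,'t16')
plan([.4452,.0842,.043],[np.pi,0,1.5496])"
```

```text
t 18.2 at [0.4442 0.0845 0.0435] [-3.1404 -0.0016  1.549 ] F [ 0.1 -0.6 -0.9] w 0.0423
shift [-0.013  0.04   0.02 ] turn [-0.07 -0.09 -0.03] q [ 0.05  0.31 -0.59  0.67  0.    1.64]
```

View pics/s16.png

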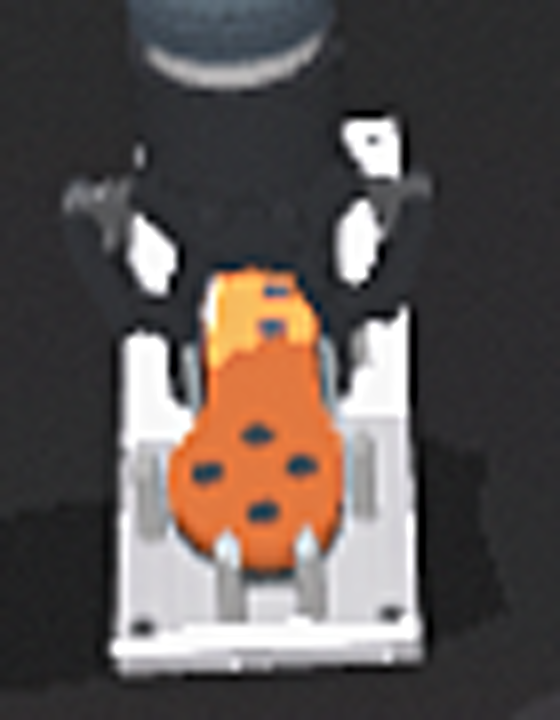

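View pics/t16.png

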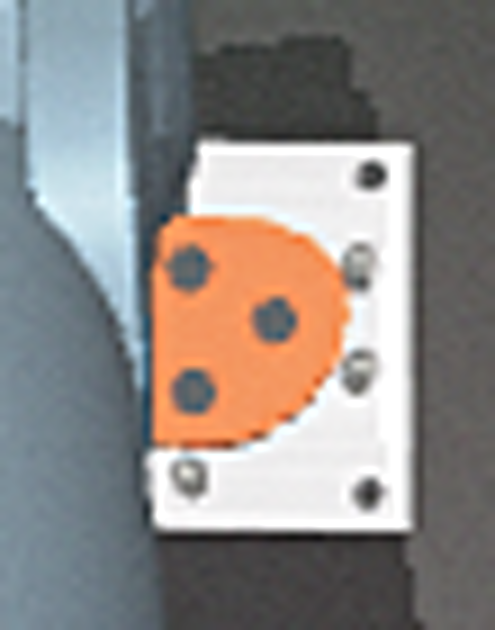

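Call:
{"op": "send_rows", "data": {
  "moves": [0,0,0.04,0,0,0,36,0,0,0.08,0,0,0,36,0,0,0.12,0,0,0,36]
}}

```text
time: 18.5
tcp_pos: [0.4445, 0.0846, 0.0427]
eef_rot: [-3.141, -0.001, 1.549]
ft_force: [-11.3, -0.2, 34.1]
width: 0.042
```

Call:
{"op": "send_rows", "data": {
  "moves": [0,0,-0.08,0,0,0,36,0,0,-0.08,0,0,0,60,0,0,-0.08,0,0,0,60,0,0,-0.08,0,0,0,60,0,0,-1,0,0,0,60,0,0,-2.2,0,0,0,60,0,0,-4,0,0,0,60,0,0,-6,0,0,0,60,0,0,-8,0,0,0,60,0,0,-8,0,0,0,60]
}}

```text
time: 19.5
tcp_pos: [0.4485, 0.0844, 0.2472]
eef_rot: [3.131, -0.002, 1.549]
ft_force: [1.1, -1.0, 0.3]
width: 0.0601
```

```bash
python3 -c "
from h import *
shot('side','side17');crop('side17',255,190,325,280,8,'s17')
plan([.4500,.20,.26],[np.pi,0,1.5496])"
```

```text
t 19.55 at [0.4472 0.0844 0.244 ] [ 3.135  -0.0022  1.549 ] F [ 0.4 -0.4 -0.2] w 0.0596
shift [ 4.628  0.017 -0.631] turn [ 0.38 -0.12 -0.03] q [ 0.05  0.13 -0.25  1.18  0.    1.64]
```

View pics/s17.png

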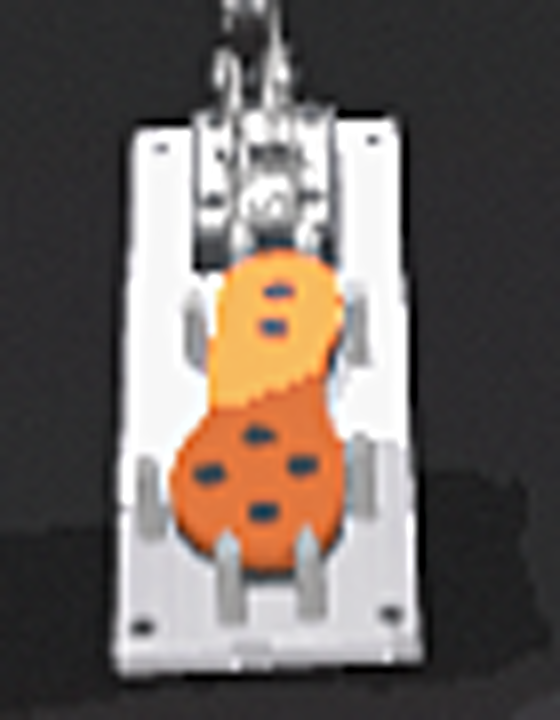

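```bash
python3 -c "
from h import *
s=monitor.get_state(); R0=Rot.from_euler('xyz',s['eef_rot'])
py,pz=.228,.079
print('pre');plan([.448,.195,.182],[np.pi,0,1.5496])
print('rows from orient exact down yaw1.5496, world TCP')
for th in (1.45,1.3,1.1,.9,.7,.5,.35,.2,.1,.0):
    y=py+.095*np.cos(th)-.009*np.sin(th)-.011; z=pz+.095*np.sin(th)+.009*np.cos(th)+.014
    print(th,round(y,4),round(z,4),'rel pre: tx',round((y-.195)/.025,2),'tz',round((.182-z)/.025,2))
"
```

```text
pre
t 19.55 at [0.4472 0.0844 0.244 ] [ 3.135  -0.0022  1.549 ] F [ 0.4 -0.4 -0.2] w 0.0596
shift [ 4.42  -0.079  2.488] turn [ 0.38 -0.12 -0.03] q [ 0.05  0.13 -0.25  1.18  0.    1.64]
rows from orient exact down yaw1.5496, world TCP
1.45 0.2195 0.1884 rel pre: tx 0.98 tz -0.26
1.3 0.2337 0.1869 rel pre: tx 1.55 tz -0.2
1.1 0.2521 0.1817 rel pre: tx 2.28 tz 0.01
0.9 0.269 0.173 rel pre: tx 2.96 tz 0.36
0.7 0.2839 0.1611 rel pre: tx 3.55 tz 0.84
0.5 0.2961 0.1464 rel pre: tx 4.04 tz 1.42
0.35 0.3032 0.134 rel pre: tx 4.33 tz 1.92
0.2 0.3083 0.1207 rel pre: tx 4.53 tz 2.45
0.1 0.3106 0.1114 rel pre: tx 4.63 tz 2.82
0.0 0.312 0.102 rel pre: tx 4.68 tz 3.2
```

Call:
{"op": "send_rows", "data": {
  "moves": [1,0,0,0,0,0,0,2,0,0,0,0,0,0,3,-0.03,0.3,0,0,0,0,4,-0.06,1,0,0,0,0,4.42,-0.08,1.8,0.4,-0.1,0,0,4.42,-0.08,2.2,0.4,-0.1,0,0,4.42,-0.08,2.2,0.4,-0.1,0,0]
}}

```text
time: 20.25
tcp_pos: [0.4426, 0.194, 0.1829]
eef_rot: [-3.128, 0.002, 1.549]
ft_force: [-0.2, -0.3, 0.1]
width: -0.0001
```

```bash
python3 -c "
from h import *
plan([.448,.2195,.1884],[np.pi,0,1.5496])
shot('side','side18');crop('side18',240,120,340,240,5,'s18')
"
```

```text
t 20.25 at [0.4426 0.194  0.1829] [-3.1279  0.0023  1.5494] F [-0.2 -0.3  0.1] w -0.0001
shift [ 1.023  0.19  -0.225] turn [-0.78  0.13 -0.01] q [ 0.28  0.23 -0.28  1.07  0.    1.87]
```

View pics/s18.png

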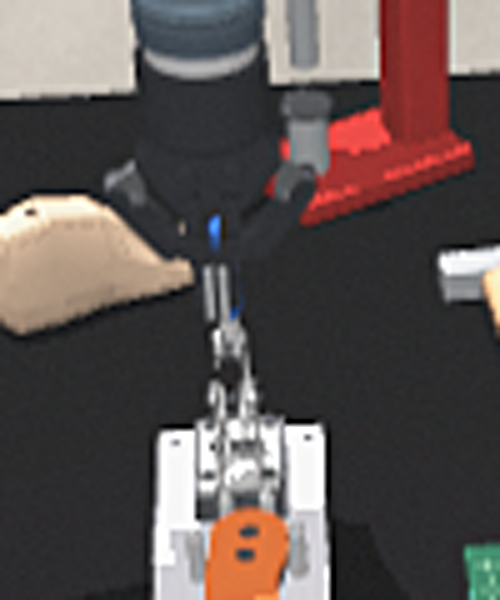

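Call:
{"op": "send_rows", "data": {
  "moves": [0,0,-0.2,0,0,0,0,0,0,-0.2,0,0,0,0]
}}

```text
time: 20.5
tcp_pos: [0.4459, 0.1945, 0.1923]
eef_rot: [-3.136, -0.001, 1.548]
ft_force: [-0.1, 0.3, 0.5]
width: -0.0002
```

```bash
python3 -c "
from h import *
plan([.448,.2195,.1884],[np.pi,0,1.5496])
"
```

```text
t 20.5 at [0.4459 0.1945 0.1923] [-3.136  -0.0006  1.548 ] F [-0.1  0.3  0.5] w -0.0002
shift [1.001 0.062 0.154] turn [-0.32 -0.03 -0.09] q [ 0.28  0.23 -0.27  1.08  0.    1.87]
```

Call:
{"op": "send_rows", "data": {
  "moves": [0.6,0.06,0.12,0,0,0,0,1.0,0.06,0.12,0,0,0,0,1.3,0.06,0.15,0,0,0,0,1.6,0.06,0.18,0,0,0,0,1.95,0.06,0.28,0,0,0,0,2.3,0.06,0.39,0,0,0,0,2.65,0.06,0.56,0,0,0,0,2.98,0.06,0.74,0,0,0,0,3.28,0.06,0.98,0,0,0,0,3.57,0.06,1.22,0,0,0,0]
}}

```text
time: 21.5
tcp_pos: [0.4485, 0.2856, 0.1601]
eef_rot: [-3.135, -0.002, 1.549]
ft_force: [1.8, -1.6, 4.9]
width: 0.0001
```

```bash
python3 -c "
from h import *
plan([.448,.2961,.1464],[np.pi,0,1.5496])
shot('side','side19');crop('side19',240,120,340,240,5,'s19')
shot('top','top19');crop('top19',170,240,350,310,4.4,'t19')
"
```

```text
t 21.5 at [0.4485 0.2856 0.1601] [-3.1345 -0.0017  1.5495] F [ 1.8 -1.6  4.9] w 0.0001
shift [ 0.42  -0.026  0.549] turn [-0.4  -0.1  -0.01] q [ 0.44  0.34 -0.21  1.04  0.    2.04]
```

View pics/s19.png

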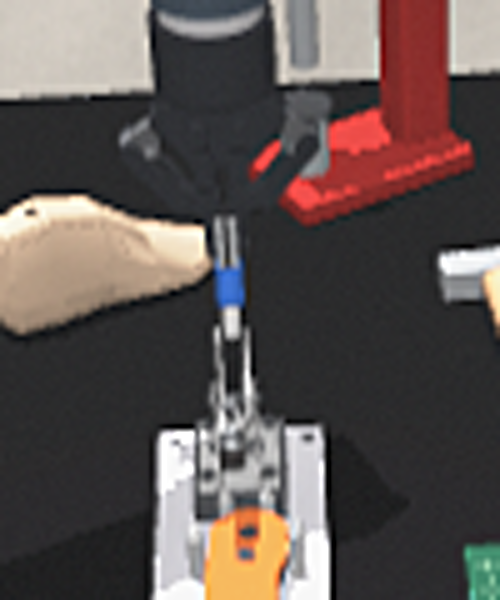

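View pics/t19.png

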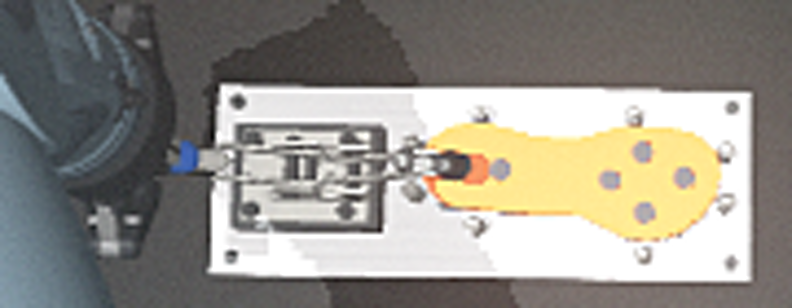

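Call:
{"op": "send_rows", "data": {
  "moves": [0.2,0,0.27,0,0,0,0,0.42,0,0.55,0,0,0,0,0.57,0,0.8,0,0,0,0,0.7,0,1.05,0,0,0,0,0.8,0,1.3,0,0,0,0,0.9,0,1.58,0,0,0,0,0.95,0,1.76,0,0,0,0]
}}

```text
time: 22.3
tcp_pos: [0.4482, 0.3084, 0.1156]
eef_rot: [-3.133, -0.001, 1.549]
ft_force: [-0.7, 2.4, 4.1]
width: -0.0002
```

Call:
{"op": "send_rows", "data": {
  "moves": [0.03,0,0.12,0,0,0,0,0.06,0,0.24,0,0,0,0,0.08,0,0.36,0,0,0,0,0.1,0,0.46,0,0,0,0]
}}

```text
time: 22.7
tcp_pos: [0.4483, 0.3105, 0.1046]
eef_rot: [-3.134, -0.0, 1.549]
ft_force: [-0.6, 2.9, 5.2]
width: -0.0002
```

Call:
{"op": "send_rows", "data": {
  "moves": [0,0,0.08,0,0,0,0,0,0,0.16,0,0,0,0,0,0,0.2,0,0,0,0]
}}

```text
time: 23.0
tcp_pos: [0.4485, 0.3108, 0.1016]
eef_rot: [-3.135, -0.002, 1.549]
ft_force: [-5.7, 0.6, 23.6]
width: -0.0002
```

Call:
{"op": "send_rows", "data": {
  "moves": [0,0,0.06,0,0,0,0,0,0,0.06,0,0,0,0,0,0,-0.5,0,0,0,0,0.3,0,-2,0,0,0,0,0.6,0,-4,0,0,0,0,1,0,-5,0,0,0,0,1,0,-5,0,0,0,0]
}}

```text
time: 23.7
tcp_pos: [0.4517, 0.3364, 0.2283]
eef_rot: [-3.14, -0.002, 1.55]
ft_force: [-0.2, 0.5, -0.4]
width: -0.0
```

```bash
python3 -c "
from h import *
print(monitor.get_state()['ft_force'])
shot('side','side20');crop('side20',240,140,340,280,5,'s20')
d=shot('top','top20');crop('top20',170,240,350,310,4.4,'t20')
plate('top20',(255,255,345,305),.041)
o=np.array([.4444,.0775]);a=np.array([-.0212,-.9998]);print('nest',o-.0075*a)
"
```

```text
[-0.2262  0.5447 -0.4309]
yaw -1.6065028 len 0.16490696016243706 wid 0.06006746298268256 waist t -0.016370011347691782 -0.00672932907355811
waist centre [0.4462 0.0857] edge px bias ~1mm
nest [0.4446 0.085 ]
```

View pics/s20.png

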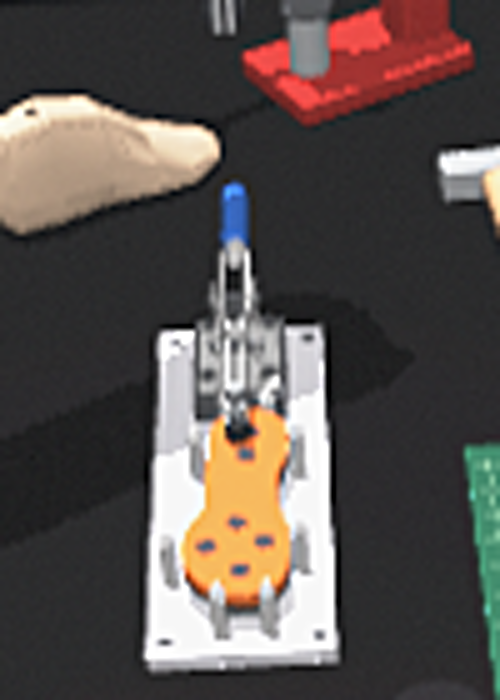

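View pics/t20.png

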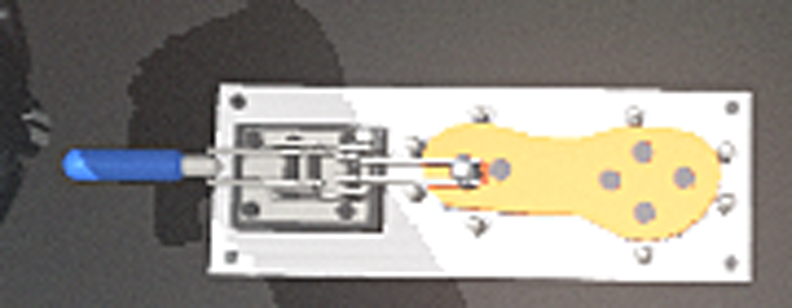

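```bash
python3 -c "
from h import *
for tag,box in(('top20',(180,268,215,290)),('side20',(280,170,295,195))):
    d=load(tag);hsv=cv2.cvtColor(d['color'],cv2.COLOR_RGB2HSV)
    P=[]
    for v in range(box[1],box[3]):
        for u in range(box[0],box[2]):
            if 100<hsv[v,u,0]<125 and hsv[v,u,1]>150 and d['z_map'][v,u]>0: P.append(w(d,u,v))
    P=np.array(P); P=P[(P[:,1]<.4)]
    # top ridge per y bin
    for lo in np.arange(.285,.36,.015):
        q=P[(P[:,1]>=lo)&(P[:,1]<lo+.015)]
        if len(q): print(tag,round(lo,3),len(q),'zmax',q[:,2].max().round(4),'med',np.median(q[:,2]).round(4))
for tag,box in(('top20',(268,265,335,295)),('side20',(278,222,300,262))):
    d=load(tag);hsv=cv2.cvtColor(d['color'],cv2.COLOR_RGB2HSV)
    P=np.array([w(d,u,v) for v in range(box[1],box[3]) for u in range(box[0],box[2]) if 8<hsv[v,u,0]<25 and hsv[v,u,1]>110 and hsv[v,u,2]>200])
    P=P[(P[:,2]>.03)&(P[:,2]<.06)]
    A=np.c_[P[:,:2]-[.4446,.085],np.ones(len(P))]; print(tag,len(P),'plane dz/dx,dz/dy,z0',np.linalg.lstsq(A,P[:,2],rcond=None)[0])
"
```

```text
top20 0.285 34 zmax 0.0938 med 0.0862
top20 0.3 41 zmax 0.0913 med 0.0859
top20 0.315 44 zmax 0.0907 med 0.0869
top20 0.33 41 zmax 0.0921 med 0.0874
top20 0.345 17 zmax 0.0918 med 0.0856
side20 0.285 9 zmax 0.0894 med 0.0841
side20 0.3 14 zmax 0.0893 med 0.0867
side20 0.315 12 zmax 0.0884 med 0.0855
side20 0.33 15 zmax 0.0887 med 0.0858
side20 0.345 4 zmax 0.0879 med 0.0862
top20 338 plane dz/dx,dz/dy,z0 [0.0024 0.001  0.0411]
side20 508 plane dz/dx,dz/dy,z0 [-0.0018 -0.0034  0.0407]
```

The handle is level, with its top at z ≈ 0.087–0.088. The plate is level too, with its top at z = 0.041 as expected, so it is fully down on the bed. The robot is clear of everything. I'll hand the job in.

```bash
python3 -c "
from h import *
print(monitor.get_state()['ft_force'], workorder.sign_off(), monitor.get_state()['time'])"
```

```text
the job is handed in; nothing more can be done
the job is handed in; nothing more can be done
```

The orange plate is in the nest, tread down and toe away from the clamp. The clamp handle is down at its stop, and I handed the job in at about 24 s of the 72 s allowed. No verdict is reported.

**What I did:**
- The clamp had been left partly open, at about 1.2 rad. I pushed it to its open stop, felt as a jump to 26 N.
- I took the orange plate from the rack, tipped it onto the mat tread down and let go. I then took it again across the waist and lowered it between the pins until it touched the bed at 34 N.
- I pushed the handle down until the force rose to 24 N with the handle level, then backed the arm clear.

**Last checks:**
- **Plate:** it is level (slope under 0.004) with its top at z 0.041, as it should be on the bed. The waist is within about 2 mm of its place. The top view also gave a yaw 0.015 rad off the fixture's, but the clamp arm partly hid the outline.
- **Handle:** it is level in both camera views, and the rubber tip is over the heel. I could not measure the tip's force on the plate directly.
- **Other things:** I saw nothing else shifted in the final pictures, though I did not measure the bystanders. The arm was clear, with no force on it.

**What went wrong or disagreed:**
- During one tilting move the wrist force briefly read about 118 N, just under the 120 N limit, with joint 3 near the end of its range. I used less tilt and slower moves after that.
- The two cameras disagreed by about 3–4 mm in x over the nest, so I went between them. The plate went in between the pins with no side force.

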